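# Prop the guard cover and switch the rack power selector

## Robot

A 6-joint arm with a two-finger parallel gripper is mounted at the origin on the work surface. World frame = base frame: x ahead of the robot, y to its left, z up, the work surface at z = 0. Lengths are in mm, angles in rad, forces in N, time in s.
With the tool pointing down it reaches from about 275 to 750 mm from the base axis. Payload 10.2 kg.
Tool frame: the origin (TCP) lies between the finger pads; the fingertips stand 11 mm ahead of it and the grasp point (between the pads) lies 8 mm behind it (ctrl.tip_extent is the distance from the TCP to the fingertips, in mm); z points along the fingers, y is the direction in which the jaws open and shut (so a half turn about z gives the same grasp; the last joint's range is limited). The gripper opens to 85 mm and grips with 20 to 120 N. Pads are 22 mm wide; open, the fingers measure 114 mm over their backs; the gripper's body (76 mm by 85 mm) begins 54 mm behind the grasp point. The pads swing forward as they close: fully open they stand 13 mm farther back than shut.
Start: joints at [-1.533, 0.313, 1.498, -0, 1.331, -0.223], TCP at [135.36, -507.256, 242.294] pointing down, gripper open.
Joint ranges: [-2.94, 2.94], [-0.97, 2.17], [0.19, 2.56], [-1.23, 4.37], [0.02, 3.11], [-2.88, 2.88]. Speed limits (rad/s): [2.39, 2.39, 3.01, 3.14, 3.14, 3.14].

## Interface

Orientations are given as a unit quaternion [w, x, y, z].
In Python, from rig import ctrl gives the robot as it stands.
- The arm moves only by the tool apply_moves, never from a script. Its argument "commands" is a list of rows, each a list of 5 numbers: the finger opening in cm, from 0 to 8.54, then the shift along the tool's x, y, z in cm, then the turn about the tool's z in rad. In form: [[jaw, dx, dy, dz, roll], ...]. A call has 1 to 12 rows; each row shifts and turns the commanded pose from where the row before left it, along the tool's axes as they then stand; what a row does not reach is not made up. A row lasts 1/12 s, in which the tool goes at most 41.7 mm and 7.16 degrees, less where a joint would pass 70% of its speed; a pose out of reach is approached as far as the arm can. A call with a gripper value outside its range is refused whole. The fingers move at their own pace and stop on an object; "squeeze" is the grip in N (left out, the last holds). Time passes only in rows, so rows that do not move let the fingers close. It gives the time, the measured TCP pose, the force and the opening at its end, in the units of the state.
- ctrl.sense(): the state, without advancing time (a new reading comes with each control period).
- ctrl.capture(name): name is "scene" or "side" or "wrist"; returns the picture (480x640x3 uint8, red, green, blue); there is no depth.
- ctrl.camera_info(name): a dict with "fov_y" (degrees; the focal length in pixels is half the picture's height over the tangent of half this angle, whatever the lens; pixels are square), "cx", "cy" (the principal point, pixels), "camera_from_world" (4x4, takes a point from world to camera coordinates). Camera axes: x right, y down, z forward; pixel columns grow to the right and rows downward; lengths in mm; the calibration is good to about 2 mm. A picture is of the moment at which its call begins: read the wrist's pose just before it. camera_info takes no time and is no camera call; for the wrist camera it gives the pose at the moment of the call.
- ctrl.finish_job(): hands the job in, once; it reports no verdict.
The state is a dict: "time_s": time; "joints": joint angles; "dq": joint speeds; "tau": joint torques, N m; "eef_pos": TCP position; "ee_rot": TCP orientation; "force": force on the tool from outside, world axes, zero at the start; "wrist_torque": the same for the moment, N m; "grip_width": opening from 0.0 (shut) to 1.0 (fully open).
Only numpy, scipy, OpenCV 4.12 (cv2) and the standard library are available. Lean on these libraries where they do the work, as an engineer would, in place of code of your own. Each camera call takes 0.05 s, during which the arm holds its last target.

## Task

Use the steel prop to lift the clear flip cover on the power unit and stand the prop fully down in its seat so that it holds the cover open by itself. Then, with the prop let go, turn the selector knob under the cover clockwise to its end stop and let go, leaving the cover propped open. Work gently: never press the prop against the unit with more than about 20 N, and leave the other things where they are.

Things in the scene. Friction and masses are not known exactly. Their poses are not given: they have to be found in the camera images.
- unit: Power unit: grey steel box fixed on the bench, 200 (x) x 280 (y) x 60 mm high. Origin: centre of its underside; x points from its front to its hinge side, y left, z up. Its flat top (the deck, 60 mm above the bench) carries the knob under a clear flip cover on the right (-y) half and the prop seat on the left (+y) half.
- lane (a point): Point on the deck's surface on the prop seat's centre line, straight below the cover's hinge line; axes as the unit's; 15 mm in x and 60 mm in y from the unit's origin. 'Lane' figures are in this frame. Hinge axis: along y, 20 mm above the deck, at lane x = 0.
- track (a point): Deck point at lane x -23, middle of the seat's track. Seat: steel frame without floor, inside 84 (x) x 40 mm (y): far end a stop 16 mm tall, near end a rib 5 mm tall and thick, sides 5 mm rails. It is clamped anywhere along the track: stop's inner face at lane x +4 to +34 mm, rib's inner face 84 mm nearer. Not reported: find the stop by feel. It holds still under 20 N.
- cover (a joint): Opening angle of the clear plastic flip cover, 0 (closed, the start) to 2.2 rad. Opening lifts the lip (edge nearest the robot) and swings it away from the robot. A weak spring and its weight close it (about 1.3 N at the lip); let go, it falls shut from any angle. Its hood, open below, 58 mm tall, covers the knob: closed, lane x -85 to -12, y -150 to -80 mm.
- lip (a point): Point on the underside of the cover's lip, over the seat's centre line, 85 mm from the hinge axis; turns with the cover. The flange here is flat, 3 mm thick; closed it is level, underside 20 mm above the deck, over lane x -85 to -40 and y -81 to +28 mm. The gap below is open at the front. The prop lifts and holds this flange.
- prop_grip (a point): Prop: loose bare steel bracket, about 0.4 kg, standing on the bench left of the unit. Point: on its upright plate where to grip, near its balance point, 72 mm above its underside; z up, x towards its toe. Plate 12 mm thick (y), x -18 to +28 mm from here, top 88 mm above underside. Base 8 mm thick, 30 mm wide, x -32 to +48 mm: the 20 mm ahead of the plate is the toe.
- prop: The same prop; origin on its underside, 72 mm below prop_grip. Standing in the seat with its x along the unit's x (toe to the stop), the plate's front holds the flange up at 1.25 to 1.95 rad, and seat and weight keep it from sliding or tipping.
- knob_grip (a point): Selector knob: centre of its grip bar, on the turning axis, 59 mm above the deck, at lane x -52, y -115 mm. Bar 40 mm long (point's x), 12 mm thick (y), 22 mm tall, over a 38 mm disc (44 to 48 mm above deck). z up. The raised cover stands close behind: pinch the bar across its thickness with the gripper opened no wider than about 50 mm.
- knob (a joint): Knob angle: grows clockwise seen from above, end stops at 0 and 1.1 rad, starts between 0 and 0.25. At 0 its bar points 0.5 rad left of the unit's x, at 1.1 rad 0.6 rad right of it. Stays where it is left; friction about 0.06 N m.
- brick: Bystander, to be left alone: black power brick, 50 x 110 x 32 mm. Origin at its underside.
- driver: Bystander, to be left alone: screwdriver lying on the bench. Origin at its underside.
- switch: Bystander, to be left alone: flat dark steel box with a row of ports, 100 x 150 x 28 mm. Origin at its underside.
- spool: Bystander, to be left alone: black plastic ring lying flat, 84 mm across, 20 mm high. Origin at its underside.
- spray: Bystander, to be left alone: upright aluminium can, 52 mm across, 170 mm tall. Origin at its underside.
- adaptor: Bystander, to be left alone: white plastic plug adaptor, 45 x 75 x 40 mm. Origin at its underside.
- cup: Bystander, to be left alone: small white cup, 40 mm across, 28 mm tall, standing on the back left corner of the unit's deck. Origin at its underside.
Mind the look-alikes: they are no part of the job. Leave any blue, red or yellow look-alike of the prop alone.

How it is judged (in metres and radians):
On the way, in this order (a step that is already met when the one before it is completed fails the run):
1. the prop stands flat in its seat, let go, and holds the cover open (value of joint cover above 1.2 rad and z of prop_grip in the frame of lane below 0.0745 m and angle between prop_grip's own z axis and vertical below 0.07 rad and y of prop_grip in the frame of lane between -0.008 and 0.008 m and angle between the x axis of prop_grip and the x axis of lane, either way round below 0.2 rad and contact force between the fingers and prop below 0.1 N), for 0.3 s.
2. the knob is turned clockwise to its end stop, the cover still propped (value of joint cover above 1.2 rad and z of prop_grip in the frame of lane below 0.0745 m and angle between prop_grip's own z axis and vertical below 0.07 rad and y of prop_grip in the frame of lane between -0.008 and 0.008 m and angle between the x axis of prop_grip and the x axis of lane, either way round below 0.2 rad and value of joint knob above 1 rad), for 0.2 s.
At the end, for the whole second after the job is handed in: The prop stands at rest in its seat (underside within 2.5 mm of the deck, within 8 mm of the lane's centre line, upright within 0.07 rad, pointing along the lane within 0.2 rad), the cover is held open beyond 1.2 rad, and the knob is beyond 1.0 rad (stop at 1.1) (all of step 2 and linear speed of prop below 0.01 m/s); the robot touches nothing.
It fails at once if the prop is pressed against the unit, its seat or cover with more than 20 N (contact force between prop and unit above 20 N).
It fails at once if a bystander is displaced by more than 20 mm (distance of any of brick, driver, switch, spool, spray, adaptor, cup from where it was at the start of the episode above 0.02 m).
It also fails if it takes over 64 s, if anything falls off the work surface, if the arm or the gripper's body presses on something with over 40 N, if the wrist force passes 120 N, or if a joint passes its speed limit or range.

## Working session

There is one attempt and no reset: what is moved stays moved. The work goes in short steps, Python scripts to look and compute and a tool call to move; the robot and the scene stay as the last step left them, time stands still between calls to the robot, and variables do not carry over. Pictures are saved under pics/ and viewed, and the job is handed in when it is done.

Besides the shell and the picture viewer there is one more tool, called after "Call:" as name([rows], argument=value, ...), one row to a line, values as JSON. apply_moves: Moves the arm, as the interface text tells. Its arguments: {"type":"object","properties":{"commands":{"type":"array"},"squeeze":{"type":"number"}},"required":["commands"]}

```bash
ls; mkdir -p pics; python3 - <<'E'
from rig import ctrl
import cv2
s=ctrl.sense();print(s)
for n in ["scene","side","wrist"]:
    im=ctrl.capture(n);cv2.imwrite(f"pics/{n}0.png",im[:,:,::-1])
    c=ctrl.camera_info(n);print(n,c)
print(ctrl.tip_extent)
E
```

```text
pics
{'time_s': 0.0, 'joints': array([-1.53341768e+00,  3.13471687e-01,  1.49846829e+00, -6.62768556e-06,
        1.33097219e+00, -2.23433869e-01]), 'dq': array([1.07982864e-03, 1.27093012e-04, 2.34591650e-05, 6.15203597e-04,
       7.15274695e-04, 8.17207367e-04]), 'tau': array([ 2.42160795e-04, -4.12255669e+01, -2.59744424e+01, -1.45499498e-04,
        4.11456669e-03, -1.19111522e-05]), 'eef_pos': array([ 135.33950391, -506.99948245,  241.71221517]), 'ee_rot': array([-6.57204469e-04,  9.91508829e-01,  1.30037716e-01,  5.80826836e-05]), 'force': array([0.27130664, 0.09267472, 0.24664246]), 'wrist_torque': array([-0.04838219,  0.01065507, -0.00957988]), 'grip_width': 1.0020405219693715}
scene {'fov_y': 42.80298823478279, 'cx': 311.25567626357696, 'cy': 239.76059434875518, 'camera_from_world': array([[-1.19704696e-01,  9.92796412e-01,  5.10587835e-03,
         1.01111913e+02],
       [ 7.21462626e-01,  9.05197747e-02, -6.86511362e-01,
        -2.68590492e+02],
       [-6.82028200e-01, -7.84949332e-02, -7.27101149e-01,
         1.86362430e+03],
       [ 0.00000000e+00,  0.00000000e+00,
[... 246 characters left out ...]
.38663413e-02,  6.63374519e-01, -7.46346210e-01,
         1.07577954e+02],
       [ 7.61885421e-02, -7.42522161e-01, -6.65474377e-01,
         1.40740625e+03],
       [ 0.00000000e+00,  0.00000000e+00,  0.00000000e+00,
         1.00000000e+00]])}
wrist {'fov_y': 58.49683274160278, 'cx': 320.8432781241569, 'cy': 237.34576486563446, 'camera_from_world': array([[ 2.57572488e-01, -9.66258286e-01, -1.15676678e-03,
        -5.23948752e+02],
       [-9.31826145e-01, -2.48710402e-01,  2.64278588e-01,
        -3.33604460e+01],
       [-2.55649075e-01, -6.69929878e-02, -9.64445691e-01,
         3.78952176e+02],
       [ 0.00000000e+00,  0.00000000e+00,  0.00000000e+00,
         1.00000000e+00]])}
11.0
```

View pics/scene0.png

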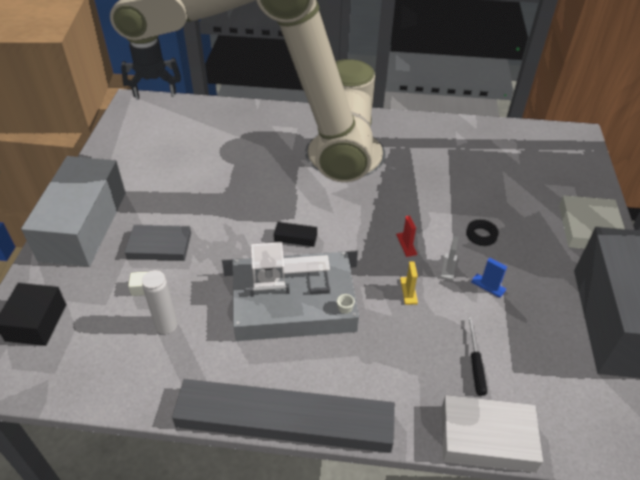

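View pics/side0.png

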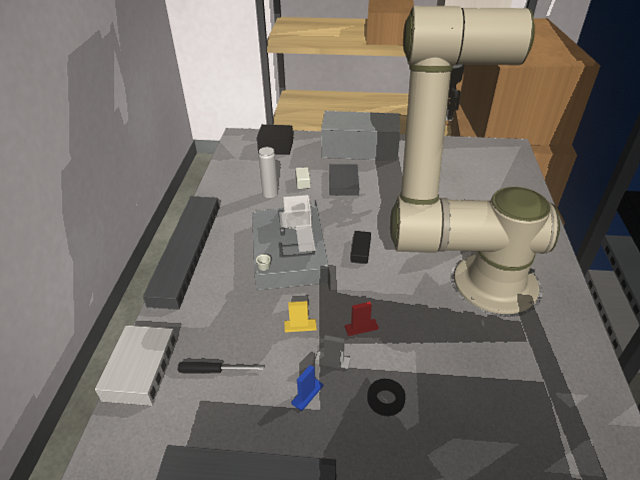

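View pics/wrist0.png

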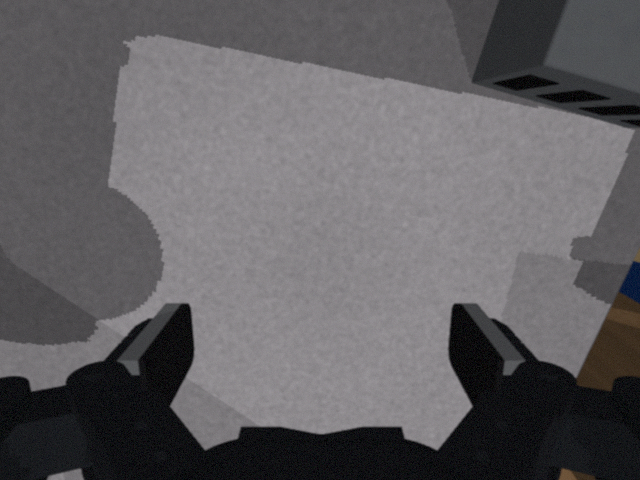

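Prop candidates in the scene picture are red (408,238), yellow (410,285), blue (491,278) and bare grey (451,268; side view about (333,355)). Only the grey one fits "bare steel", so I'll confirm it in crops.

```bash
python3 - <<'E'
import cv2
a=cv2.imread("pics/scene0.png");b=cv2.imread("pics/side0.png")
cv2.imwrite("pics/c1.png",cv2.resize(a[215:315,390:520],None,fx=6,fy=6,interpolation=cv2.INTER_CUBIC))
cv2.imwrite("pics/c2.png",cv2.resize(b[290:415,270:400],None,fx=4.8,fy=4.8,interpolation=cv2.INTER_CUBIC)[:600])
cv2.imwrite("pics/c3.png",cv2.resize(a[230:345,220:370],None,fx=5,fy=5,interpolation=cv2.INTER_CUBIC))
cv2.imwrite("pics/c4.png",cv2.resize(b[180:300,240:340],None,fx=5,fy=5,interpolation=cv2.INTER_CUBIC))
E
```

```text
(no output)
```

View pics/c1.png

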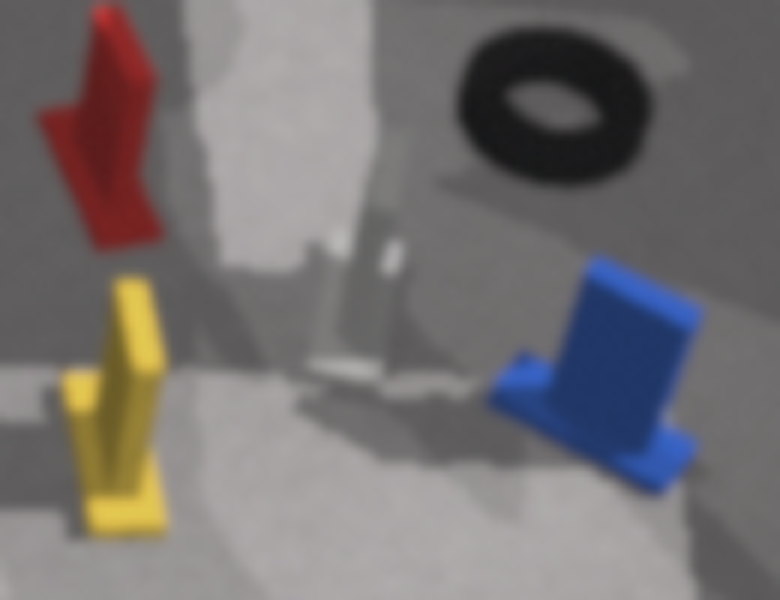

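View pics/c2.png

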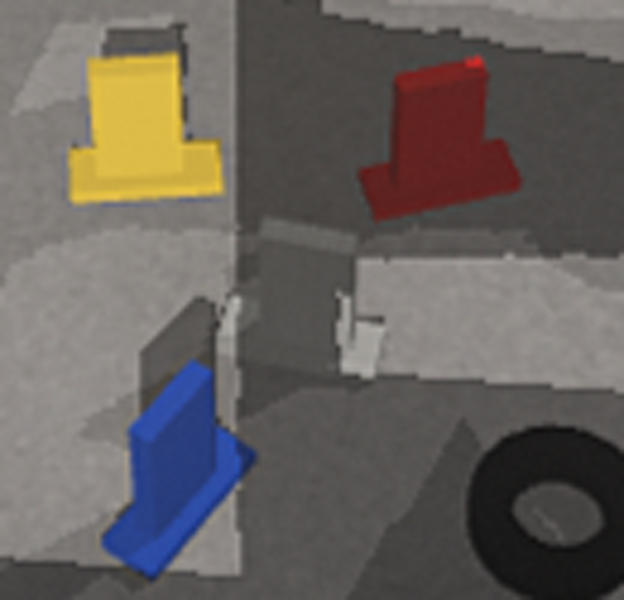

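View pics/c3.png

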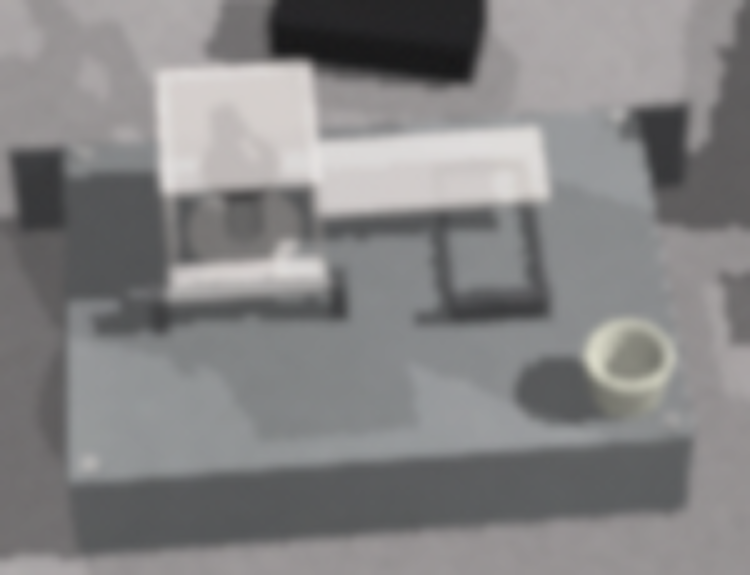

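View pics/c4.png

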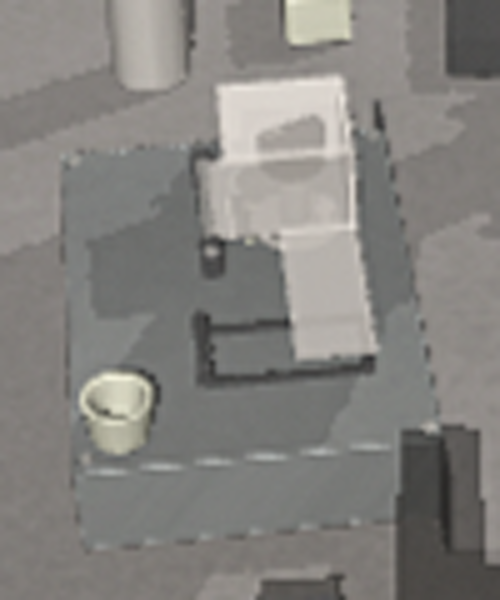

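```bash
cat > h.py <<'E'
import numpy as np, cv2
from scipy.optimize import least_squares
from rig import ctrl
def cam(n):
    c=ctrl.camera_info(n);f=240/np.tan(np.radians(c["fov_y"]/2));return (f,c["cx"],c["cy"],np.array(c["camera_from_world"]))
def proj(C,P):
    f,cx,cy,T=C;P=np.atleast_2d(P);q=P@T[:3,:3].T+T[:3,3]
    return np.c_[f*q[:,0]/q[:,2]+cx,f*q[:,1]/q[:,2]+cy]
def ray(C,uv):
    f,cx,cy,T=C;R=T[:3,:3];o=-R.T@T[:3,3];d=R.T@np.array([(uv[0]-cx)/f,(uv[1]-cy)/f,1]);return o,d
def onz(C,uv,z):
    o,d=ray(C,uv);return o+d*(z-o[2])/d[2]
def tri(obs):
    A=[];b=[]
    for C,uv in obs:
        o,d=ray(C,uv);d=d/np.linalg.norm(d);M=np.eye(3)-np.outer(d,d);A.append(M);b.append(M@o)
    return np.linalg.lstsq(np.vstack(A),np.hstack(b),rcond=None)[0]
def grab(n,name):
    im=ctrl.capture(n);cv2.imwrite("pics/"+name,im[:,:,::-1]);return im
def Rz(a):
    return np.array([[np.cos(a),-np.sin(a),0],[np.sin(a),np.cos(a),0],[0,0,1]])
E
python3 - <<'E'
from h import *
S=cam("scene");D=cam("side")
sc=lambda u,v:(220+u/5,230+v/5); sd=lambda u,v:(240+u/5,180+v/5)
# corners: unit local (x,y)
obs=[(S,(100,-140,60),sc(70,480)),(S,(100,140,60),sc(690,432)),(S,(-100,-140,60),sc(66,150)),(S,(-100,140,60),sc(642,108)),
(S,(100,-140,0),sc(80,550)),(S,(100,140,0),sc(688,505)),
(D,(100,140,60),sd(80,472)),(D,(-100,140,60),sd(438,425)),(D,(100,-140,60),sd(62,152)),(D,(100,140,0),sd(90,548))]
def res(p):
    return np.hstack([proj(C,Rz(p[2])@np.array(q)+[p[0],p[1],0])[0]-uv for C,q,uv in obs])
r=least_squares(res,[500,0,0]);print(r.x,r.fun.reshape(-1,2).round(1))
p=tri([(S,(450,265)),(D,(332,352))]);print(p)
x,y,t=r.x
for n,q in dict(lane=(15,60,60),knob=(15-52,60-115,119),cuphinge=(15,60,80)).items(): print(n,Rz(t)@np.array(q)+[x,y,0])
print("spray",onz(S,(168,331),0),"spool",onz(S,(482,232),10),"red",onz(S,(408,250),0),"yel",onz(S,(410,300),0),"blue",onz(S,(491,285),0),"brick",onz(S,(297,235),20),"driver",onz(S,(468,325),8))
E
```

```text
[ 5.86973777e+02 -7.37703499e+01  2.19049678e-01] [[-0.7 -0.3]
 [ 1.2 -0.6]
 [-0.9 -2. ]
 [-1.6 -1.6]
 [-0.4  1.1]
 [ 0.   0.4]
 [-1.5  0.3]
 [ 1.4  2.5]
 [-0.6 -0.1]
 [-1.4  0.5]]
[435.87565795 294.87109295  22.34607247]
lane [588.57721659 -11.94455441  60.        ]
knob [ 562.80953033 -135.49626968  119.        ]
cuphinge [588.57721659 -11.94455441  80.        ]
spray [ 706.96806903 -348.5732662     0.        ] spool [304.53777932 389.26836624  10.        ] red [384.3427251  196.88538443   0.        ] yel [547.73066728 203.61791284   0.        ] blue [476.29062992 401.22165105   0.        ] brick [385.79139525 -92.79195855  20.        ] driver [610.6630801  336.53921986   8.        ]
```

```bash
cat >> h.py <<'E'
from scipy.spatial.transform import Rotation as Ro
def toolR(s=None):
    s=s or ctrl.sense();q=s["ee_rot"];return Ro.from_quat([q[1],q[2],q[3],q[0]]).as_matrix()
def yaw(s=None):
    R=toolR(s);return np.arctan2(R[1,0],R[0,0])
def plan(tgt,tyaw=None):
    s=ctrl.sense();R=toolR(s);d=np.array(tgt)-s["eef_pos"];t=R.T@d/10
    r=0 if tyaw is None else -((tyaw-yaw(s)+np.pi)%(2*np.pi)-np.pi)
    print("pos",s["eef_pos"].round(1),"yaw",round(yaw(s),4),"delta tool cm",t.round(3),"roll",round(r,4),"minrows",np.linalg.norm(t)/4.17,abs(r)/.125,"grip",s["grip_width"],"F",s["force"].round(2),"t",s["time_s"])
E
python3 - <<'E'
from h import *
C=cam("wrist");T=C[3];c=-T[:3,:3].T@T[:3,3];s=ctrl.sense();R=toolR(s)
print("cam in tool",R.T@(c-s["eef_pos"]),"viewdir in tool",R.T@T[2,:3], "imgx",R.T@T[0,:3])
plan([400,-60,300],0.22)
E
```

```text
cam in tool [  67.80170897   -0.53976986 -131.79832789] viewdir in tool [-2.64498812e-01 -3.11530847e-04  9.64385961e-01] imgx [-3.43670122e-04  9.99999915e-01  2.28778197e-04]
pos [ 135.4 -507.1  241.9] yaw 0.2609 delta tool cm [ 37.098 -36.374  -5.77 ] roll 0.0409 minrows 12.53599196116533 0.3268213108430409 grip 1.0032024107902735 F [0.54 0.36 0.82] t 0.15
```

Call:
apply_moves([
  [8.5,2.2,-2.2,-0.36,0.01],
  [8.5,3,-3,-0.36,0.01],
  [8.5,3,-3,-0.36,0.01],
  [8.5,3,-3,-0.36,0.01],
  [8.5,3,-3,-0.36,0],
  [8.5,3,-3,-0.36,0],
  [8.5,3,-3,-0.36,0],
  [8.5,3,-3,-0.36,0],
  [8.5,3,-3,-0.36,0],
  [8.5,3,-3,-0.36,0],
  [8.5,3,-3,-0.36,0],
  [8.5,3,-3,-0.36,0],
])

```text
time_s: 1.15
eef_pos: [393.7, -91.1, 284.9]
ee_rot: [0.0, 0.994, 0.11, 0.0]
force: [1.0, -1.0, 0.4]
grip_width: 0.995
```

```bash
python3 - <<'E'
from h import *
plan([560,-60,310],0.22)
E
```

```text
pos [393.7 -91.1 284.9] yaw 0.2207 delta tool cm [16.906  0.605 -2.502] roll 0.0007 minrows 4.10101394570944 0.005641803921047739 grip 0.9954238725260781 F [ 0.99 -0.96  0.38] t 1.15
```

Call:
apply_moves([
  [8.5,2.8,0.1,-0.4,0],
  [8.5,2.8,0.1,-0.4,0],
  [8.5,2.8,0.1,-0.4,0],
  [8.5,2.8,0.1,-0.4,0],
  [8.5,2.8,0.1,-0.4,0],
  [8.5,2.8,0.1,-0.4,0],
  [8.5,0,0,0,0],
  [8.5,0,0,0,0],
])

```text
time_s: 1.82
eef_pos: [558.9, -62.0, 307.6]
ee_rot: [-0.0, 0.994, 0.111, -0.001]
force: [0.8, 0.4, -0.9]
grip_width: 0.996
```

```bash
python3 - <<'E'
from h import *
import json
s=ctrl.sense();print(s["dq"].round(3))
C=cam("wrist");np.save("w1.npy",C[3])
grab("wrist","w1.png")
E
```

```text
[-0.017 -0.041  0.047 -0.004 -0.003 -0.005]
```

View pics/w1.png

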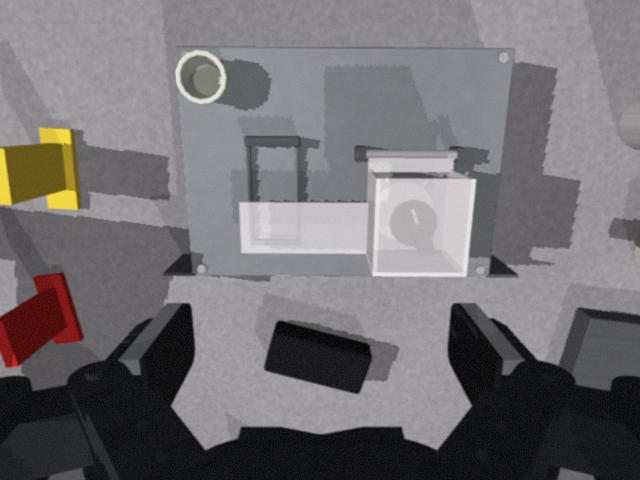

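```bash
python3 - <<'E'
import cv2
a=cv2.imread("pics/w1.png")
cv2.imwrite("pics/c5.png",cv2.resize(a[120:270,220:380],None,fx=4,fy=4,interpolation=cv2.INTER_CUBIC)[:600])
b=[a[30:90,160:240],a[30:90,460:540],a[235:295,160:240],a[235:295,460:540]]
b=[cv2.resize(x,None,fx=5,fy=5,interpolation=cv2.INTER_CUBIC) for x in b]
cv2.imwrite("pics/c6.png",cv2.vconcat([cv2.hconcat(b[:2]),cv2.hconcat(b[2:])]))
E
```

```text
(no output)
```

View pics/c5.png

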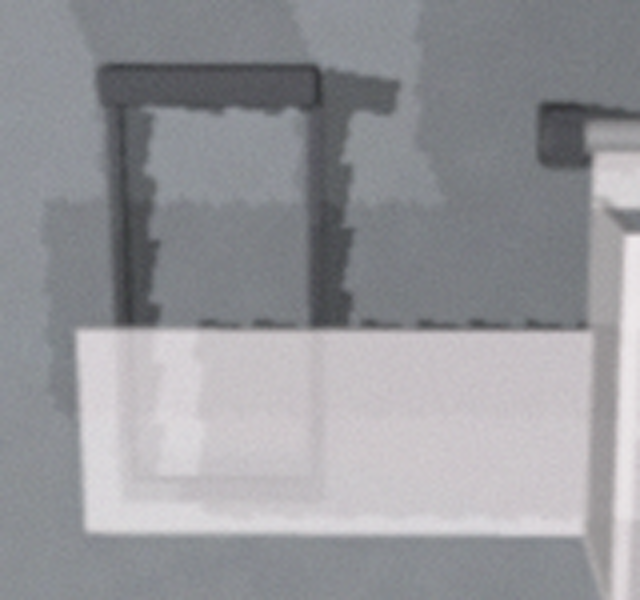

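View pics/c6.png

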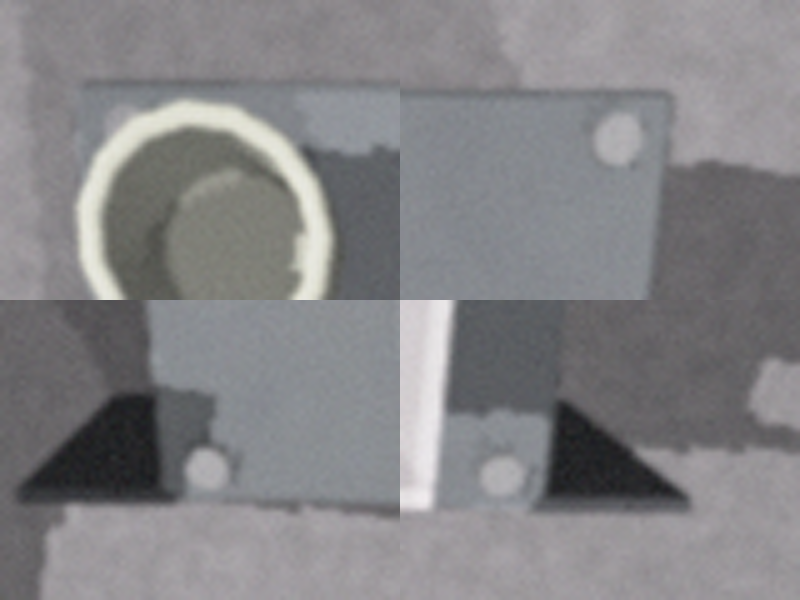

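```bash
python3 - <<'E'
from h import *
C=cam("wrist");C=(C[0],C[1],C[2],np.load("w1.npy"))
obs=[((100,140,60),(176,46.4)),((100,-140,60),(514,48.6)),((-100,140,60),(192.6,274)),((-100,-140,60),(489,276))]
def res(p): return np.hstack([proj(C,Rz(p[2])@np.array(q)+[p[0],p[1],0])[0]-uv for q,uv in obs])
r=least_squares(res,[580,-70,.2]);print(r.x,r.fun.round(2))
np.save("unit.npy",r.x)
x,y,t=r.x
def lane(P): return Rz(t).T@(np.array(P)-[x,y,0])-[15,60,60]
for n,uv,z in [("stopinL",(245.5,146.3),76),("stopinR",(299.5,146.3),76),("ribinL",(252,238.9),65),("ribinR",(297,238.9),65),("ribout",(275,243.9),65),("railLin",(251,190),65),("railRin",(297,190),65),("lipL",(220+86/4,120+532/4),83),("lipback",(220+78/4,120+328/4),83)]:
    print(n,lane(onz(C,uv,z)).round(1))
for n,q in dict(lane=(15,60,60),knob=(15-52,60-115,119)).items(): print(n,Rz(t)@np.array(q)+[x,y,0])
plan([436-30*0,295,300],0.22)
E
```

```text
[ 5.87508991e+02 -7.44136551e+01  2.15473806e-01] [-2.06 -0.84  2.3  -0.87 -0.58  1.57  0.29  1.35]
stopinL [ 5.6 22.  16. ]
stopinR [  5.9 -22.9  16. ]
ribinL [-77.4  21.4   5. ]
ribinR [-77.1 -19.5   5. ]
ribout [-82.    0.6   5. ]
railLin [-32.7  20.6   5. ]
railRin [-32.5 -19.8   5. ]
lipL [-85.1  28.   23. ]
lipback [-40.1  27.7  23. ]
lane [589.333501   -12.59398862  60.        ]
knob [ 563.12417532 -136.05277221  119.        ]
pos [558.2 -62.2 308. ] yaw 0.2212 delta tool cm [ -4.088 -37.529   0.826] roll 0.0012 minrows 9.055103800683497 0.009239522395155575 grip 0.9968091881131931 F [-0.6   0.62  0.57] t 1.8667
```

Wrist picture: deck corners at (176,46), (514,49), (193,274) and (489,276); the seat's stop top edge is at row 146 and the rib at row 239. The measured lip edges (-85, -40, y 28) match the spec, and the stop comes out at about lane +6. Next I look at the prop from above.

Call:
apply_moves([
  [8.5,-0.2,-2,0,0],
  [8.5,-0.3,-3,0,0],
  [8.5,-0.3,-3.4,0,0],
  [8.5,-0.4,-3.4,0,0],
  [8.5,-0.4,-3.4,0,0],
  [8.5,-0.4,-3.4,0,0],
  [8.5,-0.4,-3.4,0,0],
  [8.5,-0.4,-3.4,0,0],
  [8.5,-0.4,-3.4,0,0],
  [8.5,-0.4,-3.4,0,0],
  [8.5,-0.4,-3,0,0],
  [8.5,0,-2,0,0],
])

```text
time_s: 2.87
eef_pos: [435.9, 293.5, 309.1]
ee_rot: [-0.0, 0.994, 0.111, 0.0]
force: [0.9, 0.1, -0.2]
grip_width: 0.999
```

Call:
apply_moves([
  [8.5,0,0,0,0],
  [8.5,0,0,0,0],
])

```text
time_s: 3.03
eef_pos: [437.2, 291.8, 308.8]
ee_rot: [0.0, 0.994, 0.111, 0.0]
force: [0.2, -0.9, -0.1]
grip_width: 0.991
```

```bash
python3 - <<'E'
from h import *
s=ctrl.sense();print(s["dq"].round(3),s["eef_pos"])
C=cam("wrist");np.save("w2.npy",C[3])
im=grab("wrist","w2.png")
E
```

```text
[-0.038 -0.002  0.002 -0.004 -0.001 -0.006] [437.21433337 291.81249786 308.77338635]
```

View pics/w2.png

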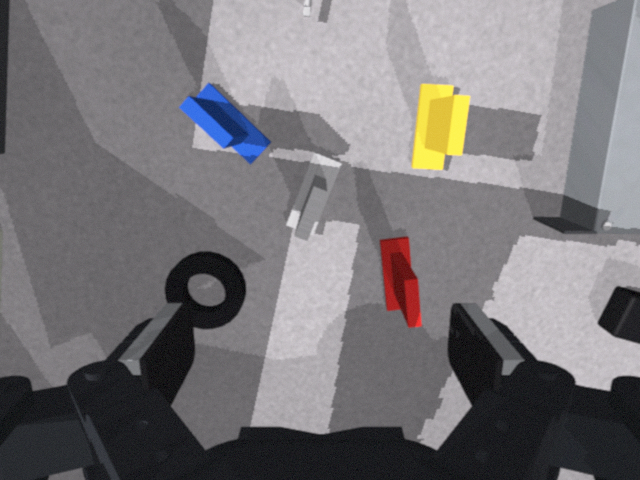

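```bash
python3 - <<'E'
import cv2
a=cv2.imread("pics/w2.png")
cv2.imwrite("pics/c7.png",cv2.resize(a[140:250,260:370],None,fx=5.4,fy=5.4,interpolation=cv2.INTER_CUBIC))
E
```

```text
(no output)
```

View pics/c7.png

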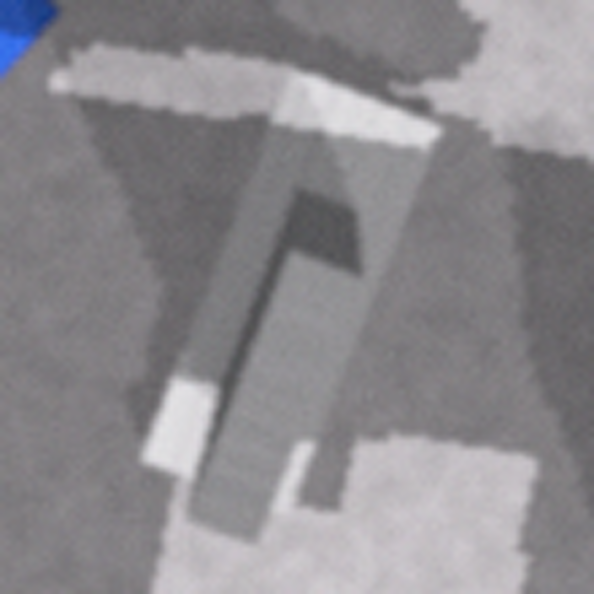

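```bash
python3 - <<'E'
from h import *
C=cam("wrist");C=(C[0],C[1],C[2],np.load("w2.npy"))
k=lambda u,v:(260+u/5.4,140+v/5.4)
obs=[((48,15,6),k(290,72)),((48,-15,6),k(442,131)),((-32,15,6),k(142,461)),((-18,6,88),k(190,520)),((-18,-6,88),k(258,543)),((28,-6,88),k(362,279)),((28,6,88),k(295,253))]
def res(p): return np.hstack([proj(C,Rz(p[2])@np.array(q)+[p[0],p[1],0])[0]-uv for q,uv in obs])
r=least_squares(res,[436,295,0]);print(r.x,r.fun.reshape(-1,2).round(2))
np.save("prop.npy",r.x)
plan([r.x[0],r.x[1],160],r.x[2])
for n,uv,z in [("bluetop",(225,135),88),("bluebase",(262,150),4),("redtop",(412,320),88),("redbase",(395,240),4),("yel",(430,150),4),("spool",(205,290),20)]:
    P=onz(C,uv,z);print(n,P.round(0),"in prop",(Rz(r.x[2]).T@(P-[r.x[0],r.x[1],0])).round(0))
E
```

```text
[ 4.21403914e+02  2.99333254e+02 -1.50408497e-01] [[ 0.39 -0.87]
 [ 0.12 -0.75]
 [ 0.21 -0.27]
 [-0.55  0.45]
 [ 0.01  1.11]
 [ 0.52  0.28]
 [-0.58 -0.15]]
pos [437.6 291.2 308.7] yaw 0.2207 delta tool cm [-1.406 -1.159 14.874] roll 0.3711 minrows 3.59350096148678 2.968849274430511 grip 0.9920392447089887 F [ 0.09 -0.02  0.18] t 3.0833
bluetop [475. 380.  88.] in prop [41. 87. 88.]
bluebase [462. 358.   4.] in prop [31. 64.  4.]
redtop [352. 189.  88.] in prop [ -52. -120.   88.]
redbase [401. 204.   4.] in prop [ -6. -98.   4.]
yel [499. 194.   4.] in prop [ 92. -92.   4.]
spool [308. 388.  20.] in prop [-126.   71.   20.]
```

Candidate confirmed: the bare steel prop's toe points away from the robot. The model fit is within 1.1 px: (421.4, 299.3), yaw -0.150. I'll descend to above it.

Call:
apply_moves([
  [6,-0.4,-0.3,2.2,0],
  [6,-0.4,-0.3,2.5,0],
  [6,-0.4,-0.3,2.5,0],
  [6,-0.2,-0.26,2.5,0],
  [6,0,0,2.5,0.09],
  [6,0,0,2.5,0.1],
  [6,0,0,2.2,0.1],
  [6,0,0,1.5,0.08],
  [6,0,0,0.5,0],
  [6,0,0,0,0],
])

```text
time_s: 3.92
eef_pos: [421.7, 299.0, 119.0]
ee_rot: [0.0, 0.997, -0.074, -0.001]
force: [-0.5, 0.4, 0.1]
grip_width: 0.703
```

```bash
python3 - <<'E'
from h import *
p=np.load("prop.npy")
C=cam("wrist");np.save("w3.npy",C[3])
grab("wrist","w3.png")
plan([p[0],p[1],65],p[2])
E
```

```text
pos [422.1 299.4 120.1] yaw -0.1478 delta tool cm [-0.072  0.021  5.51 ] roll 0.0026 minrows 1.3214419027340722 0.020574798176241416 grip 0.7033153476038849 F [ 0.67 -0.48  0.56] t 3.9667
```

View pics/w3.png

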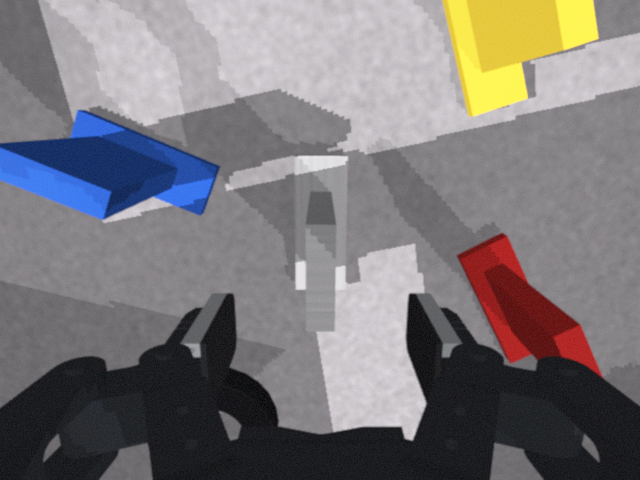

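The plate is centred between the fingers (col 320) and aligned, with the red and blue look-alikes clear of the fingers. I'll descend and grip.

Call:
apply_moves([
  [4.5,-0.07,0,1,0],
  [4.5,0,0,1.2,0],
  [4.5,0,0,1.2,0],
  [4.5,0,0,1.1,0],
  [4.5,0,0,1,0],
  [4.5,0,0,0,0],
  [0,0,0,0,0],
  [0,0,0,0,0],
  [0,0,0,0,0],
  [0,0,0,0,0],
  [0,0,0,0,0],
  [0,0,0,0,0],
], squeeze=70)

```text
time_s: 4.97
eef_pos: [421.4, 300.6, 65.4]
ee_rot: [-0.0, 0.997, -0.074, 0.001]
force: [-0.3, 0.4, 5.9]
grip_width: 0.138
```

```bash
python3 - <<'E'
from h import *
p=np.load("prop.npy")
plan([p[0],p[1],64],p[2])
grab("wrist","w4.png")
E
```

```text
pos [421.4 300.6  65.4] yaw -0.1491 delta tool cm [0.015 0.122 0.136] roll 0.0013 minrows 0.044051432979495556 0.010634052704144636 grip 0.1376473120930952 F [-0.33  0.43  5.86] t 4.9667
```

View pics/w4.png

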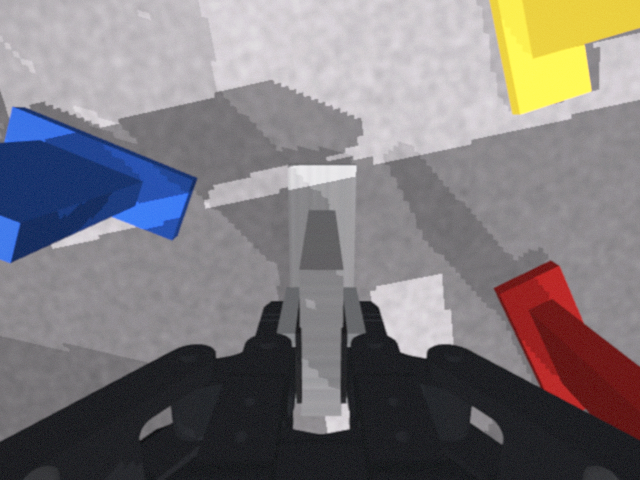

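Call:
apply_moves([
  [0,0,0,-0.5,0],
  [0,0,0,-1,0],
  [0,0,0,-2,0],
  [0,0,0,-3,0],
  [0,0,0,-3,0],
  [0,0,0,-3,0],
  [0,0,0,-2,0],
  [0,0,0,-1,0],
  [0,0,0,-0.5,0],
  [0,0,0,0,0],
])

```text
time_s: 5.85
eef_pos: [420.9, 300.2, 224.7]
ee_rot: [0.0, 0.997, -0.075, -0.0]
force: [-0.5, 0.3, -5.1]
grip_width: 0.128
```

```bash
python3 - <<'E'
from h import *
s=ctrl.sense();print(s["force"],s["wrist_torque"],s["grip_width"])
C=cam("wrist");np.save("w5.npy",C[3]);np.save("w5t.npy",np.vstack([toolR(s),s["eef_pos"]]))
im=grab("wrist","w5.png")
cv2.imwrite("pics/c8.png",cv2.resize(im[140:300,240:400,::-1],None,fx=3.7,fy=3.7,interpolation=cv2.INTER_CUBIC))
E
```

```text
[-0.53684446  0.27403621 -5.13085354] [ 0.03369487  0.06967903 -0.03752235] 0.12791433501810995
```

View pics/c8.png

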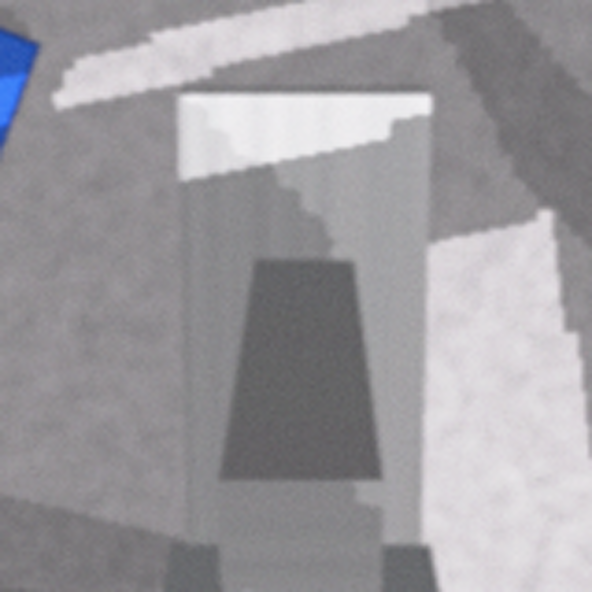

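```bash
python3 - <<'E'
from h import *
C=cam("wrist");T=np.load("w5.npy");C=(C[0],C[1],C[2],T);q=np.load("w5t.npy");R=q[:3];t=q[3]
k=lambda u,v:(240+u/3.7,140+v/3.7)
obs=[((48,15,8),k(179,96)),((48,-15,8),k(432,96)),((28,6,8),k(255,260)),((28,-6,8),k(353,260)),((28,6,88),k(220,480)),((28,-6,88),k(382,480))]
# prop in tool: p_tool = Rx(pi)*Ry(pitch)*Rz... 
def P(p,x):
    Q=Ro.from_euler('xyz',[np.pi,p[3],p[4]]).as_matrix()
    return Q@np.array(x)+[p[0],p[1],p[2]]
def res(p): return np.hstack([proj(C,R@P(p,x)+t)[0]-uv for x,uv in obs])
for free in [5,3]:
    f=(lambda p:res(p)) if free==5 else (lambda p:res(np.r_[p,0,0]))
    r=least_squares(f,[0,0,65,0,0][:free]);print(r.x.round(3),r.fun.reshape(-1,2).round(2))
E
```

```text
[-8.6000e-02 -8.9600e-01  6.6887e+01 -1.0000e-03  1.2000e-02] [[-0.26 -0.48]
 [-0.66  0.31]
 [-0.57 -0.09]
 [-0.6   0.21]
 [ 0.6  -0.23]
 [ 0.68  0.25]]
[-0.103 -0.513 67.11 ] [[-0.64 -0.07]
 [-1.1  -0.09]
 [-0.45  0.02]
 [-0.5   0.02]
 [ 0.82  0.04]
 [ 0.83  0.03]]
```

```bash
cat >> h.py <<'E'
U=np.load("unit.npy")
L0=Rz(U[2])@np.array([15,60,60])+[U[0],U[1],0]
ZOFF=65.7
def tcp(X,Y,Z): return L0+Rz(U[2])@np.array([X+.1,Y-.5,Z+ZOFF])
def where():
    s=ctrl.sense();p=Rz(U[2]).T@(s["eef_pos"]-L0)-[.1,-.5,ZOFF]
    F=Rz(U[2]).T@s["force"]
    print("prop lane XYZ",p.round(2),"yawerr",round(yaw(s)-U[2],4),"F lane",F.round(2),"grip",round(s["grip_width"],3),"t",round(s["time_s"],2))
E
python3 - <<'E'
from h import *
where();plan(tcp(-150,0,60),U[2])
E
```

```text
prop lane XYZ [-98.02 342.03  98.04] yawerr -0.3647 F lane [-0.8  -0.05 -5.35] grip 0.129 t 5.9
pos [420.7 300.1 223.7] yaw -0.1492 delta tool cm [ 7.347 33.805  3.824] roll -0.3647 minrows 8.3464557911275 2.9173150031304367 grip 0.12913791532353586 F [-0.77 -0.22 -5.35] t 5.9
```

Call:
apply_moves([
  [0,0.4,1.8,0,0],
  [0,0.6,2.8,0,0],
  [0,0.7,3.2,0,0],
  [0,0.7,3.2,0,0],
  [0,0.7,3.2,0,0],
  [0,0.7,3.2,0,0],
  [0,0.7,3.2,0,0],
  [0,0.7,3.2,0,0],
  [0,0.7,3.2,0,0],
  [0,0.6,3,0,0],
  [0,0.5,2.4,0,0],
  [0,0.3,1.4,0,0],
])

```text
time_s: 6.9
eef_pos: [442.3, -47.0, 223.1]
ee_rot: [-0.0, 0.997, -0.076, -0.001]
force: [-0.3, 0.1, -4.8]
grip_width: 0.126
```

Call:
apply_moves([
  [0,0,0,0.5,-0.06],
  [0,0,0,1,-0.11],
  [0,0,0,1,-0.11],
  [0,0,0,0.8,-0.085],
  [0,0,0,0.5,0],
  [0,0,0,0,0],
  [0,0,0,0,0],
])

```text
time_s: 7.48
eef_pos: [442.7, -44.7, 186.2]
ee_rot: [-0.0, 0.994, 0.106, -0.001]
force: [-0.4, -0.2, -3.7]
grip_width: 0.13
```

```bash
python3 - <<'E'
from h import *
where();plan(tcp(-140,0,8),U[2])
C=cam("wrist");np.save("w6.npy",C[3])
grab("wrist","w6.png")
E
```

```text
prop lane XYZ [-150.17    0.46   60.46] yawerr -0.0022 F lane [-0.41 -0.16 -3.68] grip 0.13 t 7.48
pos [442.7 -44.7 186.2] yaw 0.2133 delta tool cm [1.023 0.047 5.245] roll -0.0022 minrows 1.281459824457931 0.01768376734258581 grip 0.1298834483631355 F [-0.37 -0.25 -3.68] t 7.4833
```

View pics/w6.png

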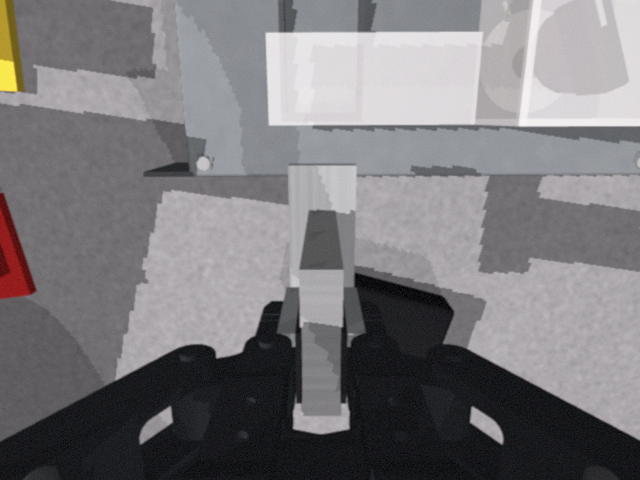

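```bash
python3 - <<'E'
from h import *
C=cam("wrist");C=(C[0],C[1],C[2],np.load("w6.npy"))
for n,uv,z in [("lipfrontL",(268,126),80),("lipbackL",(266,33),83),("railL in",(288,80),65),("railR in",(358,80),65),("ribin",(322,118),65),("front",(250,175),60)]:
    print(n,(Rz(U[2]).T@(onz(C,uv,z)-L0)).round(1))
im=cv2.imread("pics/w6.png")
cv2.imwrite("pics/c9.png",cv2.resize(im[0:190,240:400],None,fx=3.1,fy=3.1,interpolation=cv2.INTER_CUBIC))
E
```

```text
lipfrontL [-85.5  29.   20. ]
lipbackL [-40.3  28.   23. ]
railL in [-61.   18.8   5. ]
railR in [-61.1 -20.1   5. ]
ribin [-81.4  -0.1   5. ]
front [-114.3   43.2    0. ]
```

View pics/c9.png

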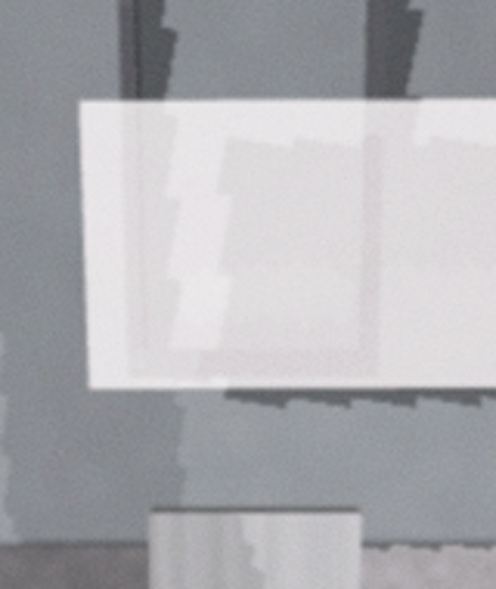

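Alignment is confirmed within about 1 mm: lip corner at (268,126), rails at cols 288/358, toe centred. Next I lower to Z=8 mm in front of the lip.

Call:
apply_moves([
  [0,0.1,0.05,0.5,0],
  [0,0.2,0,1,0],
  [0,0.2,0,1.2,0],
  [0,0.2,0,1.2,0],
  [0,0.2,0,0.9,0],
  [0,0.1,0,0.4,0],
  [0,0,0,0,0],
  [0,0,0,0,0],
])

```text
time_s: 8.2
eef_pos: [453.0, -43.2, 134.7]
ee_rot: [0.0, 0.994, 0.108, 0.0]
force: [-0.0, 0.2, -4.4]
grip_width: 0.13
```

```bash
python3 - <<'E'
from h import *
where();plan(tcp(-116,0,8),U[2])
grab("wrist","w7.png"); im=grab("side","s7.png")
cv2.imwrite("pics/s7c.png",cv2.resize(im[150:310,220:420,::-1],None,fx=3.7,fy=3.7,interpolation=cv2.INTER_CUBIC))
E
```

```text
prop lane XYZ [-139.83   -0.23    9.03] yawerr 0.0002 F lane [-0.    0.16 -4.37] grip 0.13 t 8.2
pos [453.  -43.2 134.7] yaw 0.2157 delta tool cm [ 2.383 -0.023  0.103] roll 0.0002 minrows 0.5719517322626947 0.0015549513641062163 grip 0.1297697512988266 F [-0.04  0.16 -4.37] t 8.2
```

View pics/s7c.png

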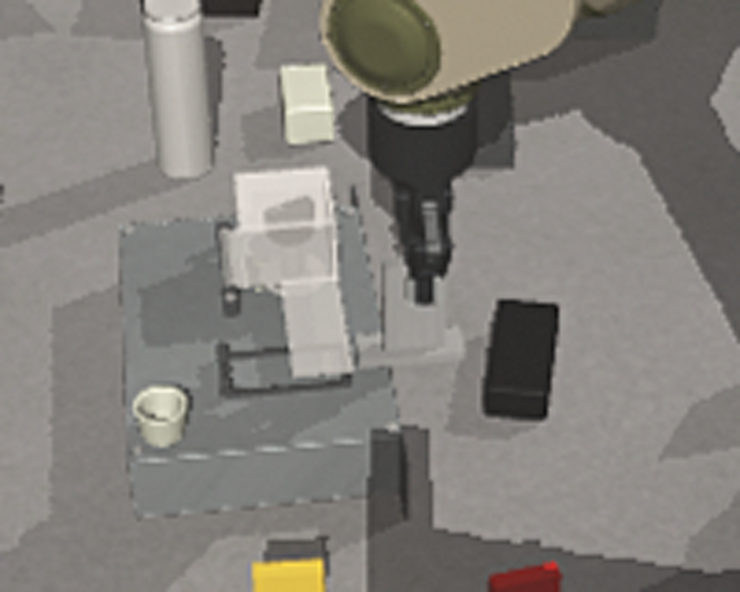

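Call:
apply_moves([
  [0,0.3,0,0.1,0],
  [0,0.4,0,0,0],
  [0,0.4,0,0,0],
  [0,0.4,0,0,0],
  [0,0.4,0,0,0],
  [0,0.4,0,0,0],
  [0,0,0,0,0],
  [0,0,0,0,0],
])

```text
time_s: 8.97
eef_pos: [475.4, -38.1, 133.5]
ee_rot: [-0.0, 0.994, 0.108, -0.0]
force: [0.1, -0.1, -3.6]
grip_width: 0.128
```

```bash
python3 - <<'E'
from h import *
where()
im=grab("wrist","w8.png")
# path
def wp(rho,th): return np.array([-48-rho*np.cos(th),12+rho*np.sin(th)])
pts=[wp(r,th) for r,th in zip([68,69]+[70]*11,np.linspace(0,1.0,13))]
print(np.array(pts).round(1).tolist());print((np.diff(np.array(pts),axis=0)/10).round(2).tolist())
p2=[wp(r,1.0) for r in np.linspace(70,48,6)];print(np.array(p2).round(1).tolist());print((np.diff(np.array(p2),axis=0)/10).round(2).tolist())
E
```

```text
prop lane XYZ [-1.1686e+02 -8.0000e-02  7.8500e+00] yawerr 0.0006 F lane [ 0.07 -0.11 -3.65] grip 0.128 t 8.97
[[-116.0, 12.0], [-116.8, 17.7], [-117.0, 23.6], [-115.8, 29.3], [-114.1, 34.9], [-112.0, 40.3], [-109.4, 45.6], [-106.4, 50.6], [-103.0, 55.3], [-99.2, 59.7], [-95.1, 63.8], [-90.6, 67.6], [-85.8, 70.9]]
[[-0.08, 0.57], [-0.03, 0.59], [0.12, 0.57], [0.17, 0.56], [0.21, 0.54], [0.26, 0.52], [0.3, 0.5], [0.34, 0.47], [0.38, 0.44], [0.41, 0.41], [0.45, 0.37], [0.48, 0.34]]
[[-85.8, 70.9], [-83.4, 67.2], [-81.1, 63.5], [-78.7, 59.8], [-76.3, 56.1], [-73.9, 52.4]]
[[0.24, -0.37], [0.24, -0.37], [0.24, -0.37], [0.24, -0.37], [0.24, -0.37]]
```

View pics/w8.png

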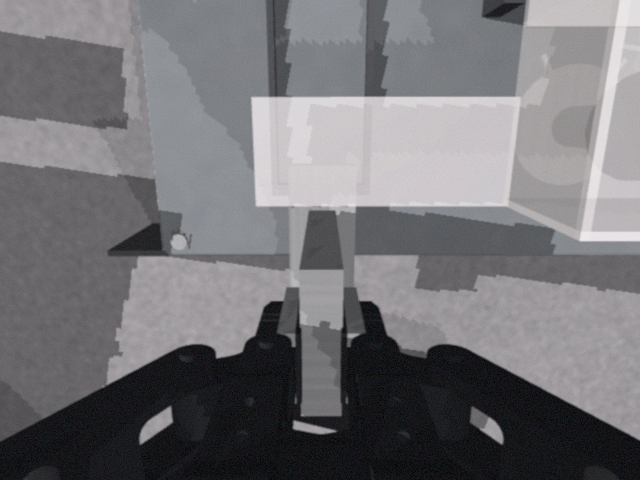

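The toe is under the flange, seen through it at rows 163-207, with no contact force. I'll start the lift.

Call:
apply_moves([
  [0,0,0,-0.2,0],
  [0,0,0,-0.25,0],
  [0,-0.02,0,-0.35,0],
  [0,-0.02,0,-0.45,0],
  [0,0.05,0,-0.5,0],
  [0,0.12,0,-0.5,0],
  [0,0,0,0,0],
  [0,0,0,0,0],
])

```text
time_s: 9.68
eef_pos: [476.7, -38.0, 156.4]
ee_rot: [0.0, 0.994, 0.108, 0.0]
force: [0.2, 0.0, -5.7]
grip_width: 0.126
```

```bash
python3 - <<'E'
from h import *
where()
im=grab("wrist","w9.png")
E
```

```text
prop lane XYZ [-115.6    -0.22   30.71] yawerr 0.0004 F lane [ 0.21 -0.04 -5.65] grip 0.126 t 9.68
```

View pics/w9.png

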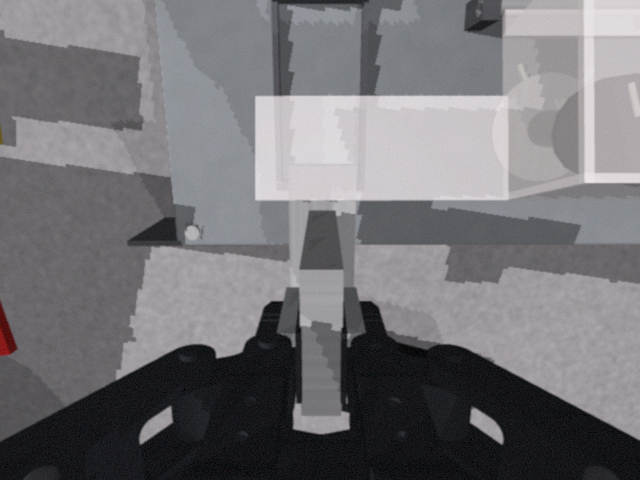

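Call:
apply_moves([
  [0,0.15,0,-0.42,0],
  [0,0.21,0,-0.54,0],
  [0,0.26,0,-0.52,0],
  [0,0.3,0,-0.5,0],
  [0,0.34,0,-0.47,0],
  [0,0.38,0,-0.44,0],
  [0,0.41,0,-0.41,0],
  [0,0.45,0,-0.37,0],
  [0,0.48,0,-0.34,0],
  [0,0,0,0,0],
  [0,0,0,0,0],
])

```text
time_s: 10.65
eef_pos: [505.9, -31.6, 196.3]
ee_rot: [0.0, 0.994, 0.108, 0.0]
force: [-0.8, -0.3, -4.8]
grip_width: 0.133
```

```bash
python3 - <<'E'
from h import *
where()
im=grab("wrist","w10.png"); im=grab("side","s10.png")
cv2.imwrite("pics/s10c.png",cv2.resize(im[150:310,220:420,::-1],None,fx=3.7,fy=3.7,interpolation=cv2.INTER_CUBIC))
E
```

```text
prop lane XYZ [-85.62  -0.23  70.57] yawerr 0.0006 F lane [-0.82 -0.09 -4.82] grip 0.133 t 10.65
```

View pics/s10c.png

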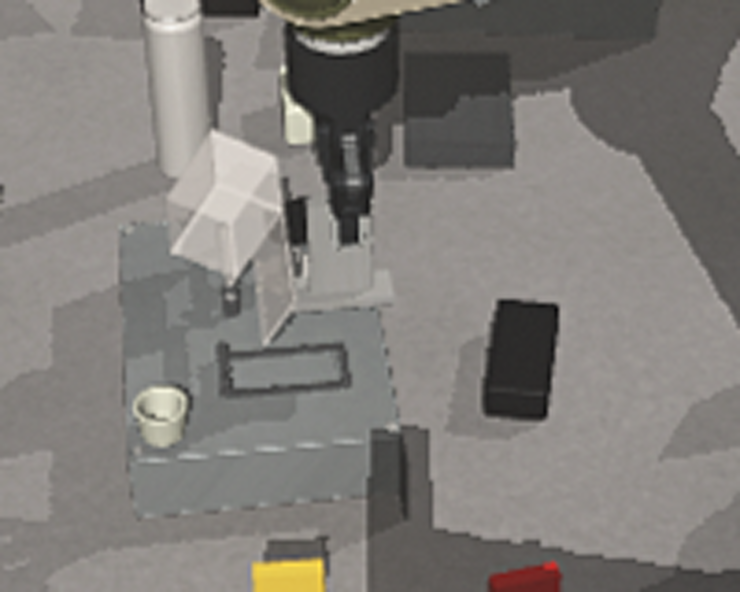

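View pics/w10.png

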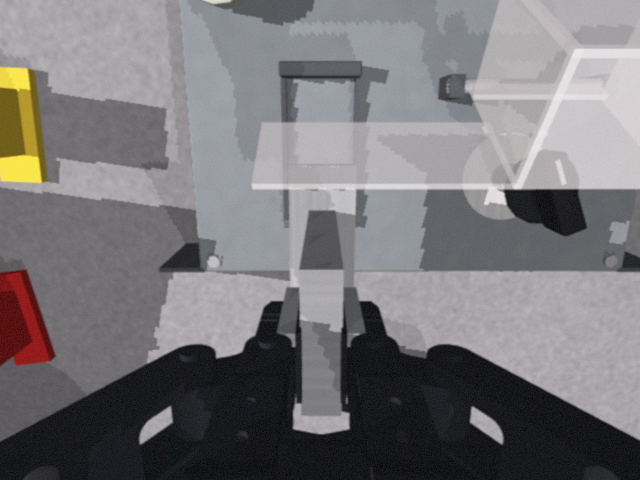

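Call:
apply_moves([
  [0,0.26,0,0.37,0],
  [0,0.26,0,0.37,0],
  [0,0.26,0,0.37,0],
  [0,0.26,0,0.37,0],
  [0,0.26,0,0.37,0],
  [0,0,0,0.1,0],
  [0,0,0,0,0],
])

```text
time_s: 11.33
eef_pos: [518.5, -28.7, 176.3]
ee_rot: [-0.0, 0.994, 0.108, -0.0]
force: [-0.5, 0.3, -4.8]
grip_width: 0.134
```

```bash
python3 - <<'E'
from h import *
where()
im=grab("wrist","w11.png")
E
```

```text
prop lane XYZ [-72.76  -0.08  50.62] yawerr 0.0004 F lane [-0.38  0.43 -4.81] grip 0.134 t 11.33
```

View pics/w11.png

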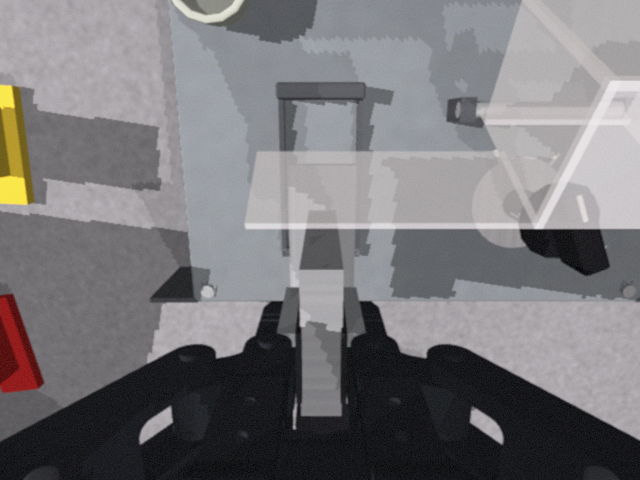

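Call:
apply_moves([
  [0,0.03,0,0.3,0],
  [0,0.03,0,0.4,0],
  [0,0.05,0,0.45,0],
  [0,0.05,0,0.45,0],
  [0,0.05,0,0.45,0],
  [0,0.05,0,0.45,0],
  [0,0.05,0,0.3,0],
  [0,0,0,0,0],
  [0,0,0,0,0],
])

```text
time_s: 12.13
eef_pos: [521.4, -28.1, 148.5]
ee_rot: [-0.0, 0.994, 0.108, -0.0]
force: [-1.4, -1.3, -5.0]
grip_width: 0.13
```

```bash
python3 - <<'E'
from h import *
where()
im=grab("wrist","w12.png")
E
```

```text
prop lane XYZ [-69.73  -0.09  22.82] yawerr 0.0003 F lane [-1.66 -1.01 -5.03] grip 0.13 t 12.13
```

View pics/w12.png

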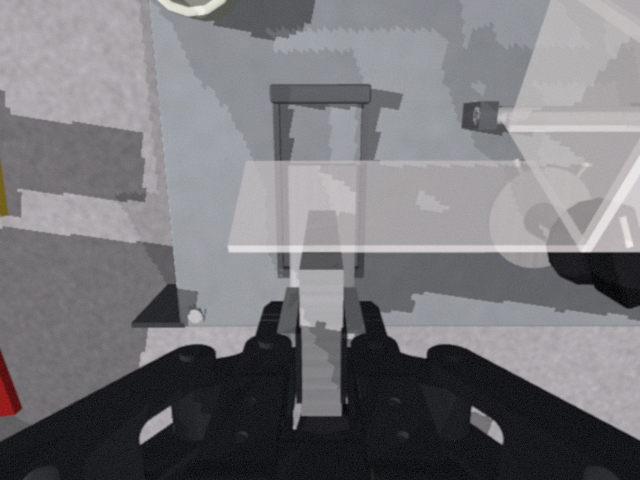

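Call:
apply_moves([
  [0,0.2,0,0,0],
  [0,0.3,0,0,0],
  [0,0.3,0,0.05,0],
  [0,0.3,0,0.15,0],
  [0,0.25,0,0.25,0],
  [0,0.1,0,0.3,0],
  [0,0,0,0.3,0],
  [0,0,0,0.2,0],
  [0,0,0,0,0],
  [0,0,0,0,0],
])

```text
time_s: 13.02
eef_pos: [535.4, -25.0, 136.0]
ee_rot: [-0.0, 0.994, 0.108, -0.0]
force: [-0.7, 0.5, -4.8]
grip_width: 0.13
```

```bash
python3 - <<'E'
from h import *
where()
im=grab("wrist","w13.png")
im=grab("side","s13.png")
cv2.imwrite("pics/s13c.png",cv2.resize(im[150:310,220:420,::-1],None,fx=3.7,fy=3.7,interpolation=cv2.INTER_CUBIC))
E
```

```text
prop lane XYZ [-55.43  -0.08  10.28] yawerr 0.0003 F lane [-0.55  0.67 -4.85] grip 0.13 t 13.02
```

View pics/w13.png

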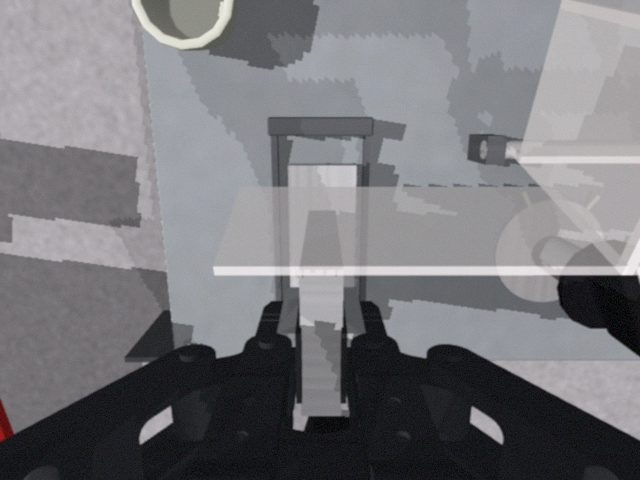

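View pics/s13c.png

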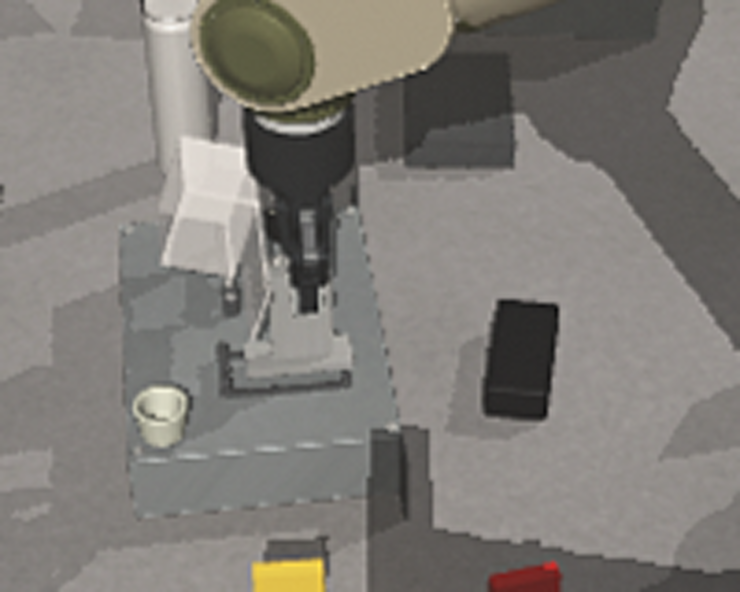

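Call:
apply_moves([
  [0,0.2,0,0.1,0],
  [0,0.2,0,0,0],
  [0,0.2,0,0,0],
  [0,0.2,0,0,0],
  [0,0.1,0,0,0],
  [0,0,0,0,0],
  [0,0,0,0,0],
])

```text
time_s: 13.7
eef_pos: [544.4, -23.1, 135.2]
ee_rot: [0.0, 0.994, 0.108, -0.0]
force: [-1.3, 0.3, -4.9]
grip_width: 0.132
```

```bash
python3 - <<'E'
from h import *
where()
E
```

```text
prop lane XYZ [-46.24  -0.13   9.53] yawerr 0.0005 F lane [-1.26  0.55 -4.91] grip 0.132 t 13.7
```

Call:
apply_moves([
  [0,0.1,0,0,0],
  [0,0.05,0,0,0],
  [0,0,0,0,0],
])

```text
time_s: 13.95
eef_pos: [545.9, -22.7, 135.3]
ee_rot: [0.0, 0.994, 0.108, 0.0]
force: [-0.6, -0.8, -4.0]
grip_width: 0.131
```

```bash
python3 - <<'E'
from h import *
where()
E
```

```text
prop lane XYZ [-44.67  -0.13   9.59] yawerr 0.0003 F lane [-0.79 -0.6  -4.04] grip 0.131 t 13.95
```

Call:
apply_moves([
  [0,0.1,0,0,0],
  [0,0,0,0,0],
])

```text
time_s: 14.12
eef_pos: [546.9, -22.5, 135.3]
ee_rot: [-0.0, 0.994, 0.108, 0.0]
force: [-0.4, 0.5, -4.8]
grip_width: 0.129
```

Call:
apply_moves([
  [0,0.1,0,0,0],
  [0,0,0,0,0],
])

```text
time_s: 14.28
eef_pos: [547.6, -22.3, 135.1]
ee_rot: [-0.0, 0.994, 0.108, -0.0]
force: [-2.6, -0.4, -4.0]
grip_width: 0.129
```

Call:
apply_moves([
  [0,0.05,0,0,0],
  [0,0,0,0,0],
])

```text
time_s: 14.45
eef_pos: [547.8, -22.3, 135.1]
ee_rot: [-0.0, 0.994, 0.108, -0.001]
force: [-5.0, -1.2, -2.4]
grip_width: 0.126
```

```bash
python3 - <<'E'
from h import *
where()
im=grab("wrist","w14.png")
E
```

```text
prop lane XYZ [-42.75  -0.09   9.45] yawerr 0.0005 F lane [-5.13 -0.12 -2.37] grip 0.126 t 14.45
```

View pics/w14.png

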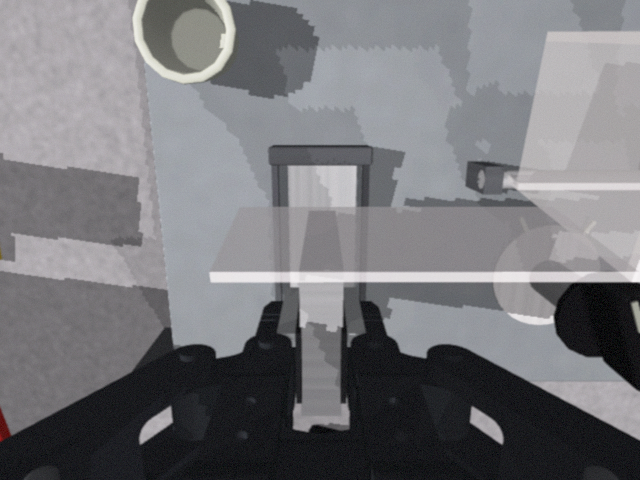

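The stop is felt at toe lane x ≈ +5.3, agreeing with the camera's ~+6. I'll back off 2 mm and lower.

Call:
apply_moves([
  [0,-0.12,0,0,0],
  [0,-0.12,0,0,0],
  [0,0,0,0.15,0],
  [0,0,0,0.2,0],
  [0,0,0,0.15,0],
  [0,0,0,0,0],
  [0,0,0,0,0],
])

```text
time_s: 15.08
eef_pos: [545.9, -22.7, 130.0]
ee_rot: [-0.0, 0.994, 0.108, -0.0]
force: [-1.0, 0.1, -5.0]
grip_width: 0.131
```

```bash
python3 - <<'E'
from h import *
where()
E
```

```text
prop lane XYZ [-44.67  -0.1    4.31] yawerr 0.0003 F lane [-0.92  0.34 -5.05] grip 0.131 t 15.08
```

Call:
apply_moves([
  [0,0,0,0.1,0],
  [0,0,0,0.1,0],
  [0,0,0,0,0],
])

```text
time_s: 15.33
eef_pos: [545.9, -22.7, 128.1]
ee_rot: [-0.0, 0.994, 0.108, -0.0]
force: [-0.8, -0.5, -5.4]
grip_width: 0.13
```

Call:
apply_moves([
  [0,0,0,0.1,0],
  [0,0,0,0,0],
])

```text
time_s: 15.5
eef_pos: [545.9, -22.7, 127.1]
ee_rot: [-0.0, 0.994, 0.108, -0.0]
force: [-1.6, -1.1, -4.4]
grip_width: 0.131
```

Call:
apply_moves([
  [0,0,0,0.05,0],
  [0,0,0,0,0],
])

```text
time_s: 15.67
eef_pos: [545.9, -22.7, 126.7]
ee_rot: [-0.0, 0.994, 0.108, -0.0]
force: [-1.0, -0.0, -3.9]
grip_width: 0.131
```

Call:
apply_moves([
  [0,0,0,0.05,0],
  [0,0,0,0,0],
])

```text
time_s: 15.83
eef_pos: [545.9, -22.7, 126.2]
ee_rot: [-0.0, 0.994, 0.108, -0.0]
force: [-1.3, -0.8, -4.3]
grip_width: 0.13
```

Call:
apply_moves([
  [0,0,0,0.05,0],
  [0,0,0,0,0],
])

```text
time_s: 16.0
eef_pos: [545.9, -22.8, 125.7]
ee_rot: [-0.0, 0.994, 0.108, -0.0]
force: [-2.1, -1.0, -4.5]
grip_width: 0.13
```

Call:
apply_moves([
  [0,0,0,0.05,0],
  [0,0,0,0,0],
])

```text
time_s: 16.17
eef_pos: [546.0, -22.8, 125.5]
ee_rot: [0.0, 0.994, 0.108, 0.0]
force: [-3.2, -0.4, -1.7]
grip_width: 0.132
```

Call:
apply_moves([
  [0,0,0,0.04,0],
  [0,0,0,0,0],
])

```text
time_s: 16.33
eef_pos: [546.0, -22.8, 125.4]
ee_rot: [0.0, 0.994, 0.108, 0.0]
force: [-4.4, -1.0, 4.3]
grip_width: 0.127
```

```bash
python3 - <<'E'
from h import *
where()
im=grab("wrist","w15.png")
im=grab("side","s15.png")
cv2.imwrite("pics/s15c.png",cv2.resize(im[150:310,220:420,::-1],None,fx=3.7,fy=3.7,interpolation=cv2.INTER_CUBIC))
E
```

```text
prop lane XYZ [-44.65  -0.19  -0.28] yawerr 0.0005 F lane [-4.49 -0.08  4.27] grip 0.127 t 16.33
```

View pics/w15.png

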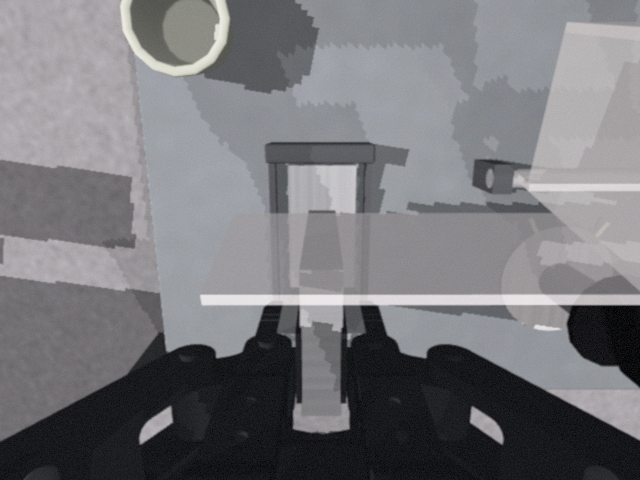

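View pics/s15c.png

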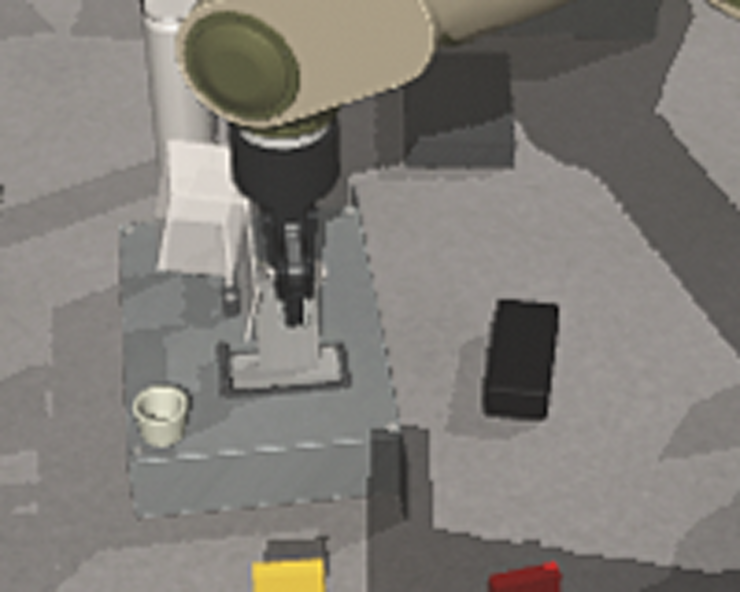

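The base lies inside the frame with a light press of about 9 N on the deck. Releasing.

Call:
apply_moves([
  [0,0,0,-0.03,0],
  [1.4,0,0,0,0],
  [1.8,0,0,0,0],
  [2.4,0,0,0,0],
  [3,0,0,0,0],
  [3,0,0,0,0],
], squeeze=20)

```text
time_s: 16.93
eef_pos: [546.1, -22.7, 125.1]
ee_rot: [0.0, 0.994, 0.108, 0.0]
force: [0.2, -0.1, -0.4]
grip_width: 0.349
```

```bash
python3 - <<'E'
from h import *
where()
im=grab("wrist","w16.png")
E
```

```text
prop lane XYZ [-44.5   -0.14  -0.55] yawerr 0.0003 F lane [ 0.17 -0.11 -0.36] grip 0.349 t 16.93
```

View pics/w16.png

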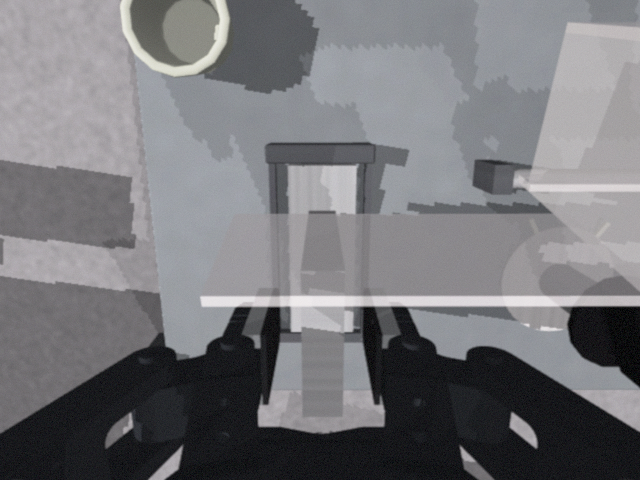

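Call:
apply_moves([
  [3,0,0,-0.3,0],
  [3,0,0,-0.8,0],
  [3,0,0,-1.2,0],
  [3,0,0,-1.5,0],
  [3,0,0,-1.5,0],
  [3,0,0,-1.5,0],
  [3,0,0,-1.5,0],
  [3,0,0,-1.5,0],
  [3,0,0,-1.2,0],
  [3,0,0,-0.8,0],
  [3,0,0,0,0],
])

```text
time_s: 17.9
eef_pos: [546.5, -22.8, 245.2]
ee_rot: [0.001, 0.994, 0.108, 0.002]
force: [0.4, -0.3, 0.5]
grip_width: 0.347
```

```bash
python3 - <<'E'
from h import *
where()
C=cam("wrist");np.save("w17.npy",C[3])
im=grab("wrist","w17.png")
K=L0+Rz(U[2])@np.array([-52,-115,59]); print("knob",K)
plan([K[0],K[1],K[2]+120],U[2])
E
```

```text
prop lane XYZ [-44.16  -0.34 119.55] yawerr 0.0004 F lane [ 0.28 -0.36  0.53] grip 0.347 t 17.9
knob [ 563.12417532 -136.05277221  119.        ]
pos [546.1 -22.8 243.9] yaw 0.2158 delta tool cm [-0.765 11.427  0.494] roll 0.0003 minrows 2.749023121777988 0.002719806902778288 grip 0.3508119340168364 F [ 0.54 -0.75 -0.3 ] t 17.95
```

View pics/w17.png

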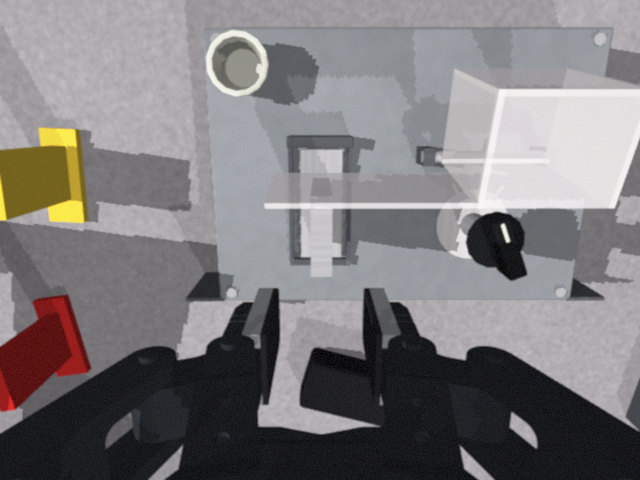

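The prop stands by itself with its base inside the frame, and the cover is held up (lip at row 206). Next I move over the knob (black bar near (505,248)).

Call:
apply_moves([
  [3.5,-0.1,1,0,0],
  [3.5,-0.1,2,0,0],
  [3.5,-0.2,2.4,0,0],
  [3.5,-0.2,2.4,0,0],
  [3.5,-0.1,2,0,0],
  [3.5,-0.07,1.63,0,0],
  [3.5,0,0,0,0],
  [3.5,0,0,0,0],
])

```text
time_s: 18.62
eef_pos: [562.7, -136.6, 242.4]
ee_rot: [-0.0, 0.994, 0.107, -0.001]
force: [-0.1, 0.2, 0.6]
grip_width: 0.409
```

```bash
python3 - <<'E'
from h import *
where()
C=cam("wrist");np.save("w18.npy",C[3])
im=grab("wrist","w18.png")
K=L0+Rz(U[2])@np.array([-52,-115,59])
a=proj(C,L0+Rz(U[2])@np.array([-52,-115,70]))[0];print(a)
u,v=a.astype(int)
cv2.imwrite("pics/w18c.png",cv2.resize(im[max(0,v-70):v+70,u-70:u+70,::-1],None,fx=4,fy=4,interpolation=cv2.INTER_CUBIC));print(u-70,max(0,v-70))
E
```

```text
prop lane XYZ [ -52.63 -114.92  116.7 ] yawerr -0.0009 F lane [-0.05  0.24  0.61] grip 0.409 t 18.62
[321.45901598 237.65489647]
251 167
```

View pics/w18.png

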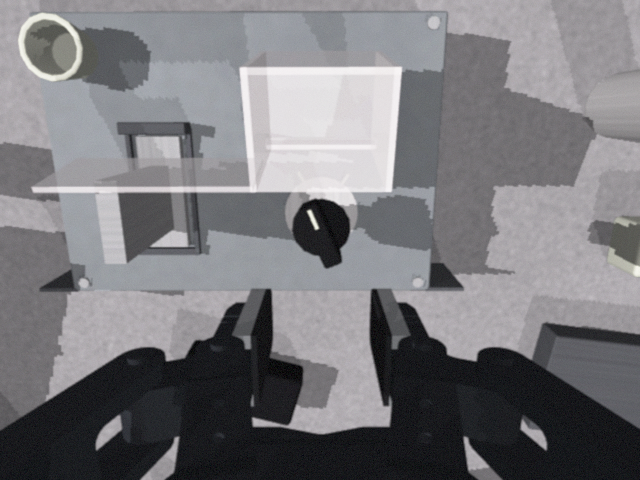

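View pics/w18c.png

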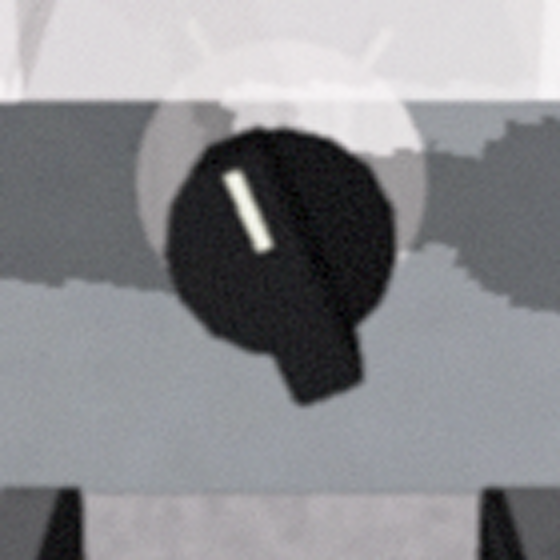

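```bash
python3 - <<'E'
from h import *
C=cam("wrist");C=(C[0],C[1],C[2],np.load("w18.npy"))
k=lambda u,v:(251+u/4,167+v/4)
for uv in [k(302,403),k(362,380),k(232,172),k(265,250)]:
    print((Rz(U[2]).T@(onz(C,uv,130)-L0)).round(1))
def res(p):
    c=np.array([p[1],p[2],70]);o=[]
    for l,uv in [((-20,6,0),k(302,403)),((-20,-6,0),k(362,380))]:
        o+=list(proj(C,L0+Rz(U[2])@(c+Rz(p[0])@np.array(l)))[0]-uv)
    return np.array(o)
r=least_squares(res,[.38,-52,-115]);print(r.x,r.fun)
E
```

```text
[ -70.8 -118.    70. ]
[ -67.2 -127.    70. ]
[ -35.3 -107.8   70. ]
[ -47.  -112.5   70. ]
[   0.39305075  -50.52927241 -114.85277413] [-1.74667451  0.76446972  1.73820033 -0.73624963]
```

Call:
apply_moves([
  [4,0,0,0.5,-0.08],
  [4,0,0,1,-0.11],
  [4,0,0,1.5,-0.11],
  [4,0,0,1,-0.085],
  [4,0,0,0,0],
  [4,0,0,0,0],
])

```text
time_s: 19.17
eef_pos: [562.8, -135.2, 203.2]
ee_rot: [-0.0, 0.955, 0.295, -0.0]
force: [0.0, -0.3, 0.0]
grip_width: 0.464
```

```bash
python3 - <<'E'
from h import *
K=L0+Rz(U[2])@np.array([-51.7,-115,62])
plan(K,U[2]+.385);print(ctrl.sense()["joints"])
im=grab("wrist","w19.png")
E
```

```text
pos [ 562.8 -135.2  203.2] yaw 0.5993 delta tool cm [5.000e-03 1.060e-01 8.121e+00] roll -0.0012 minrows 1.947563657128349 0.00974646604662155 grip 0.46384751741902325 F [ 0.02 -0.31  0.02] t 19.1667
[-4.38057170e-01  4.62088160e-01  1.38690443e+00  1.30450709e-04
  1.29326261e+00  5.33447948e-01]
```

View pics/w19.png

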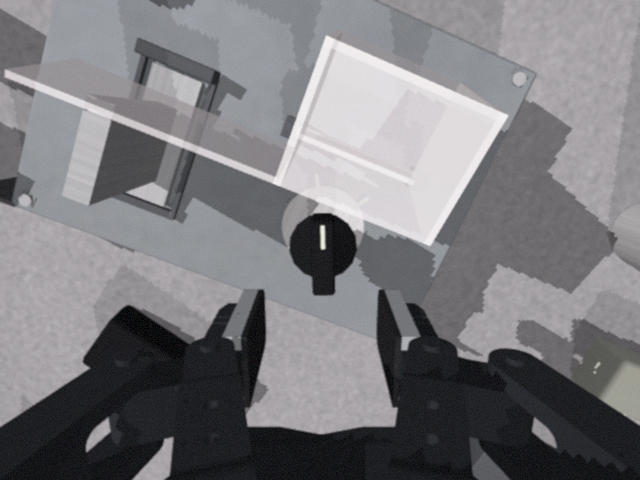

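The bar (323, 225-295) is in line with the tool and midway between the pads. Descending.

Call:
apply_moves([
  [4,0,0.1,0.8,0],
  [4,0,0,1.2,0],
  [4,0,0,1.2,0],
  [4,0,0,1.2,0],
  [4,0,0,1,0],
  [4,0,0,0.6,0],
  [4,0,0,0,0],
  [4,0,0,0,0],
])

```text
time_s: 19.88
eef_pos: [563.6, -136.9, 143.4]
ee_rot: [0.0, 0.955, 0.296, 0.0]
force: [0.4, -0.0, 0.2]
grip_width: 0.469
```

```bash
python3 - <<'E'
from h import *
K=L0+Rz(U[2])@np.array([-51.7,-115,62])
plan(K,U[2]+.385)
im=grab("wrist","w20.png")
im=grab("side","s20.png")
cv2.imwrite("pics/s20c.png",cv2.resize(im[130:310,200:420,::-1],None,fx=3.3,fy=3.3,interpolation=cv2.INTER_CUBIC))
E
```

```text
pos [ 563.6 -136.9  143.4] yaw 0.6005 delta tool cm [ 0.035 -0.089  2.139] roll 0.0 minrows 0.5134163780024554 9.581296204785872e-05 grip 0.4687060600390322 F [ 0.38 -0.    0.17] t 19.8833
```

View pics/w20.png

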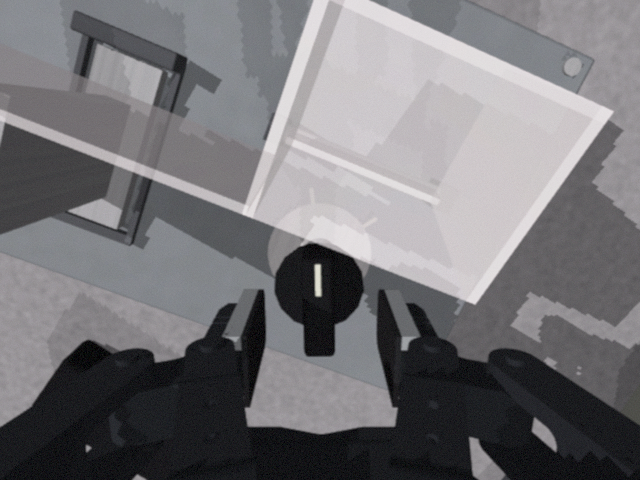

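View pics/s20c.png

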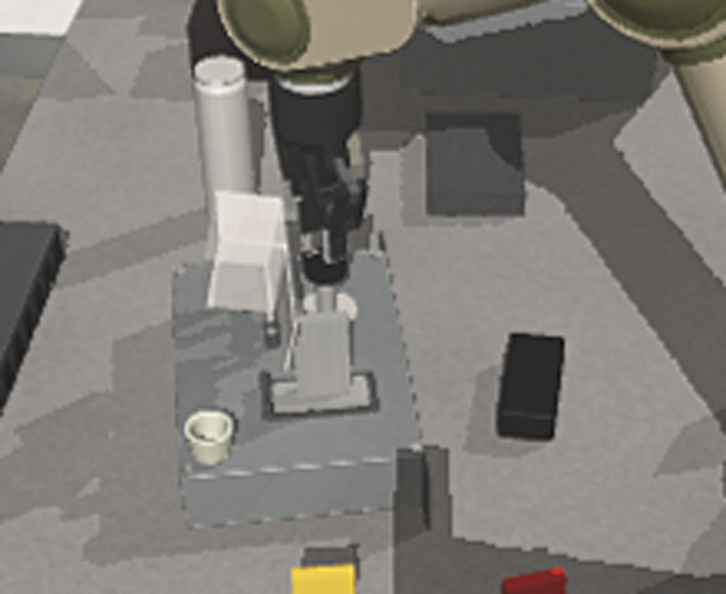

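Call:
apply_moves([
  [4,0,-0.08,0.5,0],
  [4,0,0,0.7,0],
  [4,0,0,0.6,0],
  [4,0,0,0.3,0],
  [4,0,0,0,0],
  [0.5,0,0,0,0],
  [0.5,0,0,0,0],
  [0.5,0,0,0,0],
  [0.5,0,0,0,0],
  [0.5,0,0,0,0],
], squeeze=30)

```text
time_s: 20.82
eef_pos: [563.1, -136.2, 122.5]
ee_rot: [0.0, 0.955, 0.296, 0.0]
force: [-1.3, 0.5, 2.4]
grip_width: 0.128
```

```bash
python3 - <<'E'
from h import *
K=L0+Rz(U[2])@np.array([-51.7,-115,62])
plan(K,U[2]+.385);print(ctrl.sense()["wrist_torque"])
im=grab("wrist","w21.png")
E
```

```text
pos [ 563.1 -136.2  122.5] yaw 0.6009 delta tool cm [0.039 0.004 0.048] roll 0.0004 minrows 0.01476261652820105 0.003160884934661823 grip 0.12826732604673827 F [-1.35  0.53  2.38] t 20.8167
[0.16447674 0.17686345 0.03283197]
```

View pics/w21.png

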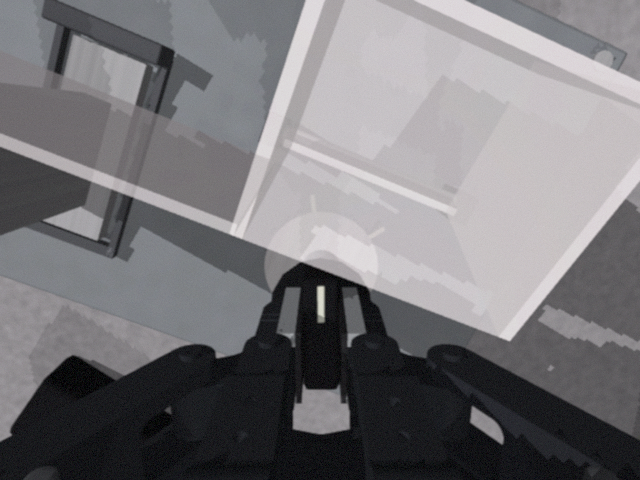

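The bar is pinched (opening about 11 mm). Turning clockwise, first half.

Call:
apply_moves([
  [0.5,0,0,0,0.05],
  [0.5,0,0,0,0.09],
  [0.5,0,0,0,0.09],
  [0.5,0,0,0,0.09],
  [0.5,0,0,0,0.09],
  [0.5,0,0,0,0.09],
  [0.5,0,0,0,0],
  [0.5,0,0,0,0],
])

```text
time_s: 21.53
eef_pos: [563.2, -136.3, 122.4]
ee_rot: [0.0, 0.999, 0.052, 0.0]
force: [-1.2, -0.2, 4.2]
grip_width: 0.131
```

```bash
python3 - <<'E'
from h import *
s=ctrl.sense();print(s["eef_pos"],yaw(s)-U[2],s["force"],s["wrist_torque"],s["grip_width"])
im=grab("wrist","w22.png")
E
```

```text
[ 563.16805231 -136.33751949  122.44641146] -0.11212457481664881 [-1.15049149 -0.24715895  4.23158394] [-0.01831368  0.17407038 -0.01232325] 0.13126107812224314
```

View pics/w22.png

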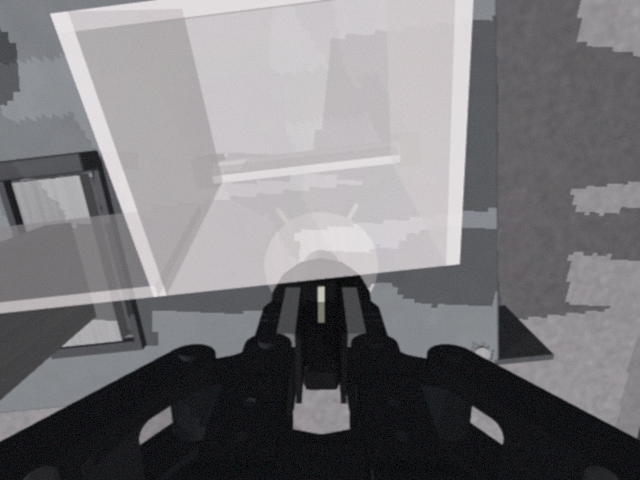

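Call:
apply_moves([
  [0.5,0,0,0,0.05],
  [0.5,0,0,0,0.07],
  [0.5,0,0,0,0.07],
  [0.5,0,0,0,0.07],
  [0.5,0,0,0,0.07],
  [0.5,0,0,0,0.07],
  [0.5,0,0,0,0],
  [0.5,0,0,0,0],
])

```text
time_s: 22.25
eef_pos: [563.1, -136.6, 122.4]
ee_rot: [0.0, 0.989, -0.147, 0.0]
force: [-1.1, -2.3, 5.0]
grip_width: 0.131
```

```bash
python3 - <<'E'
from h import *
s=ctrl.sense();print(s["eef_pos"],yaw(s)-U[2],s["force"],s["wrist_torque"],s["grip_width"])
im=grab("wrist","w23.png")
E
```

```text
[ 563.13627774 -136.55185453  122.43141899] -0.5113841678420976 [-1.05825415 -2.27889178  5.03281951] [-0.3716866   0.26124217 -0.07294702] 0.13104572695068023
```

View pics/w23.png

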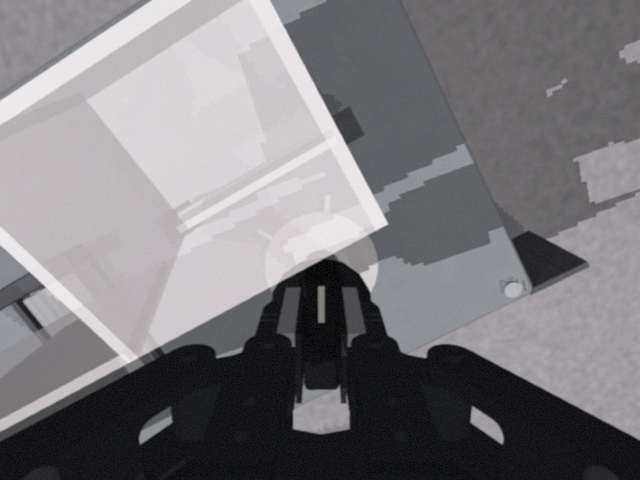

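Call:
apply_moves([
  [0.5,0,0,0,0.03],
  [0.5,0,0,0,0.03],
  [0.5,0,0,0,0.02],
  [0.5,0,0,0,0],
  [0.5,0,0,0,0],
])

```text
time_s: 22.72
eef_pos: [563.1, -136.6, 122.5]
ee_rot: [0.0, 0.982, -0.187, 0.0]
force: [-0.3, -2.2, 5.0]
grip_width: 0.13
```

```bash
python3 - <<'E'
from h import *
s=ctrl.sense();print(s["eef_pos"],yaw(s)-U[2],s["force"],s["wrist_torque"],s["grip_width"],s["tau"])
E
```

```text
[ 563.14266101 -136.58441215  122.46569902] -0.5920603478041723 [-0.29393604 -2.17187606  5.04162627] [-0.52282585  0.26468229 -0.05498783] 0.1297424081443126 [ 1.67481579e+00 -4.61449134e+01 -2.17345423e+01  6.37213346e-01
 -5.28493489e-02 -1.93023757e-02]
```

Call:
apply_moves([
  [0.5,0,0,0,0.03],
  [0.5,0,0,0,0.02],
  [0.5,0,0,0,0],
  [0.5,0,0,0,0],
])

```text
time_s: 23.05
eef_pos: [563.1, -136.6, 122.5]
ee_rot: [0.001, 0.978, -0.211, 0.0]
force: [-0.7, -2.8, 5.7]
grip_width: 0.131
```

```bash
python3 - <<'E'
from h import *
s=ctrl.sense();print(s["eef_pos"],yaw(s)-U[2],s["force"],s["wrist_torque"],s["grip_width"],s["tau"])
im=grab("wrist","w24.png")
E
```

```text
[ 563.13345154 -136.5806287   122.50484862] -0.6401947827370398 [-0.72585921 -2.84700675  5.67540295] [-0.45453037  0.23727428  0.7693806 ] 0.13112148347065272 [  0.98182049 -46.05791688 -21.69667125   0.9975151   -0.04693635
   0.80504514]
```

View pics/w24.png

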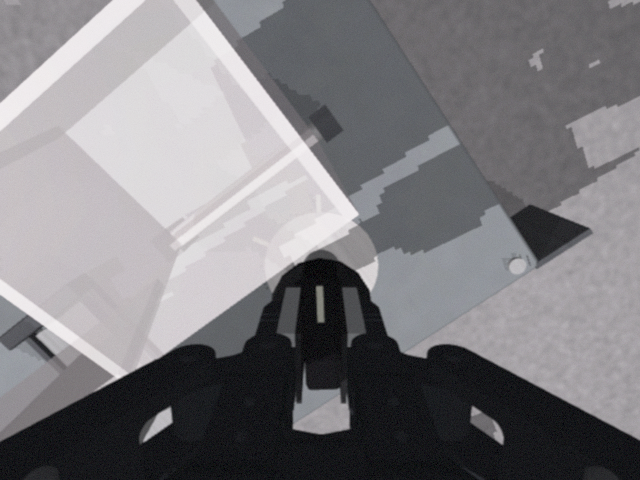

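The wrist torque jumped to 0.77 N m at the end stop (yaw -0.60 relative to the unit). I'll unload slightly, open a little and rise straight up.

Call:
apply_moves([
  [0.5,0,0,0,-0.03],
  [0.5,0,0,0,0],
  [1.6,0,0,0,0],
  [2.2,0,0,0,0],
  [2.4,0,0,0,0],
  [2.4,0,0,0,0],
  [2.4,0,0,-0.3,0],
  [2.4,0,0,-0.7,0],
  [2.4,0,0,-1,0],
  [2.4,0,0,-1,0],
  [2.4,0,0,-0.5,0],
  [2.4,0,0,0,0],
])

```text
time_s: 24.1
eef_pos: [563.7, -136.5, 159.1]
ee_rot: [0.0, 0.98, -0.198, 0.002]
force: [0.1, 0.1, -0.4]
grip_width: 0.281
```

```bash
python3 - <<'E'
from h import *
s=ctrl.sense();print(s["eef_pos"],yaw(s)-U[2],s["force"],s["wrist_torque"],s["grip_width"])
im=grab("wrist","w25.png")
E
```

```text
[ 563.69515554 -136.46562368  159.10564128] -0.6145686266142816 [ 0.12574655  0.06884526 -0.43264674] [-0.04907436  0.02872359 -0.02677652] 0.28065750475309736
```

View pics/w25.png

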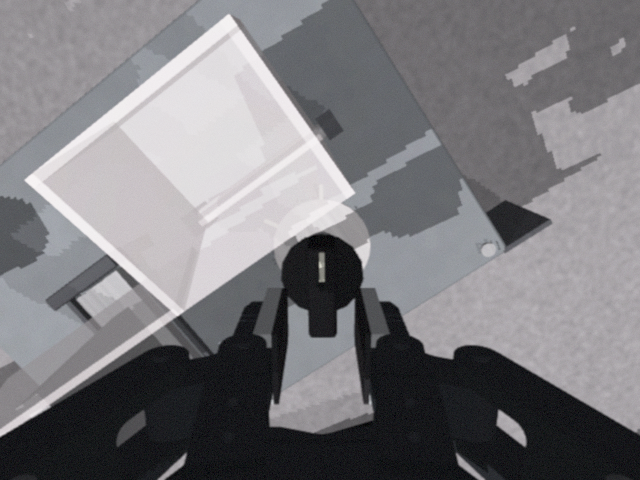

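Released; the bar is still in line with the tool at the stop. I'll rise clear, roll back and check everything.

Call:
apply_moves([
  [2.4,0,0,-1,0],
  [2.4,0,0,-2,0],
  [2.4,0,0,-2.5,0],
  [2.4,0,0,-2.5,0],
  [2.4,0,0,-2,-0.1],
  [2.4,0,0,-1.5,-0.1],
  [2.4,0,0,-1,-0.1],
  [2.4,0,0,0,-0.1],
  [2.4,0,0,0,-0.1],
  [2.4,0,0,0,-0.1],
  [2.4,0,0,0,0],
  [2.4,0,0,0,0],
])

```text
time_s: 25.15
eef_pos: [562.9, -136.1, 282.3]
ee_rot: [-0.0, 0.995, 0.099, -0.0]
force: [0.5, 0.5, -0.4]
grip_width: 0.282
```

```bash
python3 - <<'E'
from h import *
s=ctrl.sense();print(s["eef_pos"],yaw(s)-U[2],s["force"],s["dq"].round(3))
C=cam("wrist");np.save("w26.npy",C[3])
im=grab("wrist","w26.png")
im=grab("side","s26.png")
cv2.imwrite("pics/s26c.png",cv2.resize(im[150:310,220:420,::-1],None,fx=3.7,fy=3.7,interpolation=cv2.INTER_CUBIC))
im=grab("scene","sc26.png")
E
```

```text
[ 562.92302627 -136.13003047  282.28865856] -0.01759368745094589 [ 0.47731333  0.52109877 -0.38448893] [-0.001 -0.     0.    -0.001 -0.002  0.016]
```

View pics/w26.png

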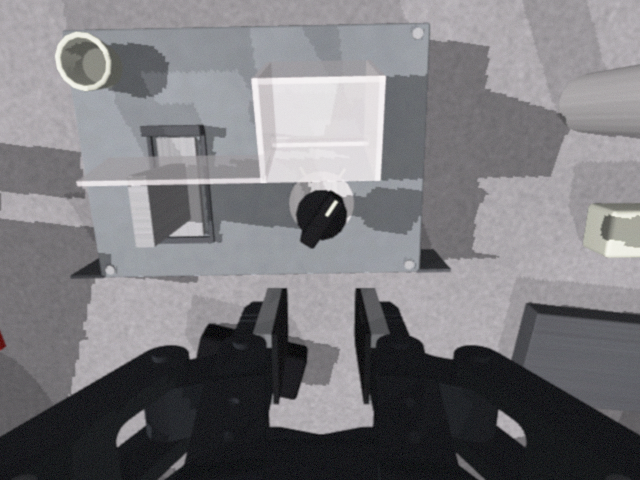

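View pics/s26c.png

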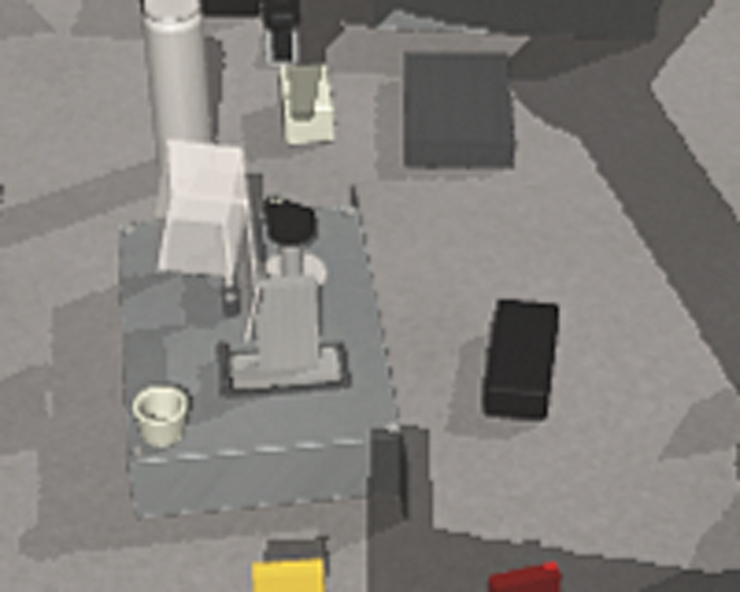

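View pics/sc26.png

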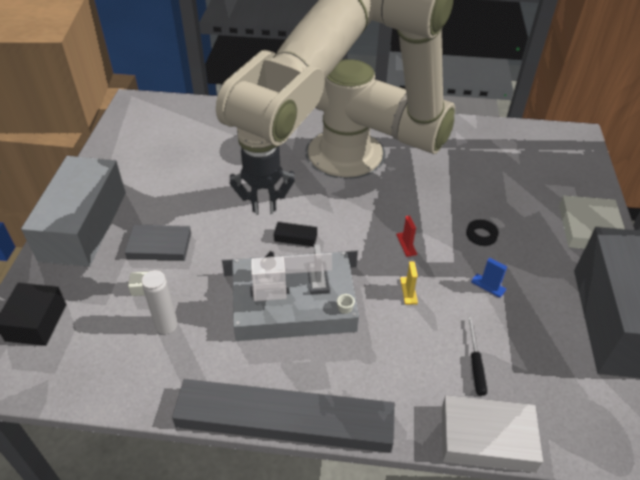

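The prop stands inside the frame with the cover up. The knob mark runs from (327,217) to (338,202), about 0.6 rad right, which is the end stop. The bystanders look unmoved, so I'm handing in.

```bash
python3 - <<'E'
from rig import ctrl
print(ctrl.finish_job(), ctrl.sense()["time_s"])
E
```

```text
the job is handed in; nothing more can be done
the job is handed in; nothing more can be done
```

The cover is propped open and the knob is turned clockwise to its end stop. I handed the job in at about 25 s of the 64 s allowed; no verdict is reported.

- **Prop:** I lifted the flange with the bare-steel prop's toe, moved the load onto its plate and felt the stop at about lane x +5 mm (5 N). I then backed off 2 mm, lowered the prop to the deck with about 9 N and let go.
- **Knob:** I pinched the bar and turned it clockwise until the wrist torque rose to 0.77 N m at the stop.
- **Last checks:** The pictures show the prop standing by itself inside the seat frame and the cover up. From the geometry the cover is at about 1.33 rad; I did not measure it directly. The knob mark points about 0.6 rad right, which is the end stop. No bystander had visibly moved, and the gripper was clear with under 1 N of force. No check failed or disagreed.

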